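# Run a batch of wheel nuts through the bench parts cleaner

### The arm

A 7-joint arm with a two-finger parallel gripper is mounted at the origin on the work surface. World frame = base frame: x ahead of the robot, y to its left, z up, the work surface at z = 0. Lengths are in m, angles in rad, forces in N, time in s.
With the tool pointing down it reaches from about 0.425 to 1.025 m from the base axis. Payload 9.4 kg.
Tool frame: the origin (TCP) lies at the very end of the fingers, on their centre line; the grasp point (between the pads) lies 19 mm behind it (grip_depth is the z of the grasp point in the tool frame, in m); z points along the fingers, x is the direction in which the jaws open and shut, and the axes are right-handed (so a half turn about z gives the same grasp; the last joint's range is limited). The gripper opens to 93 mm and grips with 3 to 60 N. Pads are 15 mm wide; open, the fingers measure 128 mm over their backs; the gripper's body (75 mm by 188 mm) begins 65 mm behind the grasp point.
Start: joints at [-1.209, 0.599, -0.003, 1.599, 0.002, 0.943, -0.08], TCP at [0.308, 0.656, 0.219] pointing down, gripper open.
Joint ranges: [-2.57, 2.57], [-0.35, 1.97], [-1.29, 1.29], [0.11, 2.56], [-1.05, 4.19], [0.11, 1.86], [-2.63, 2.63]. Speed limits (rad/s): [2.22, 2.22, 3.01, 3.01, 3.14, 3.14, 3.14].

### API

Orientations are given as a rotation vector (axis times angle).
In Python, from plant import * gives the robot as it stands.
- The arm moves only by the tool play_rows, never from a script. Its arguments are lists of equal length, an entry for each row: "xyz": the shift along the world's x, y, z in mm, a list of three; "rotation": the turn, a rotation vector about the world's x, y, z in degrees, a list of three. In form: {"xyz": [[dx, dy, dz], ...], "rotation": [[wx, wy, wz], ...]}. A call has exactly 8 rows; each row is the pose to reach, as a shift and turn from the pose commanded when the call began; what a row does not reach only later rows make up. A row lasts 1/8 s, in which the tool goes at most 62.5 mm and 10.7 degrees, less where a joint would pass 70% of its speed; a pose out of reach is approached as far as the arm can. A call with a gripper value outside its range is refused whole. "jaw" is the opening, from 0 (shut) to 1 (fully open), set as the call begins (left out, the last holds). The fingers move at their own pace and stop on an object; "newtons" is the grip in N (left out, the last holds). Time passes only in rows, so rows that repeat a pose let the fingers close, or fill a call up. It gives the time, the measured TCP pose, the force and the opening at its end, in the units of the state.
- observe(): the state, without advancing time (a new reading comes with each control period).
- get_image(name): name is "scene" or "top" or "wrist"; returns the picture (400x640x3 uint8, red, green, blue); there is no depth.
- camera_model(name): a dict with "camera_matrix" (3x3 intrinsics, pixels), "xyz" and "orientation" of the camera in the world. Camera axes: x right, y down, z forward; pixel columns grow to the right and rows downward; lengths in m; the calibration is good to about 2 mm. A picture is of the moment at which its call begins: read the wrist's pose just before it. camera_model takes no time and is no camera call; for the wrist camera it gives the pose at the moment of the call.
- sign_off(): hands the job in, once; it reports no verdict.
The state is a dict: "time_s": time; "joints": joint angles; "qvel": joint speeds; "joint_torque": joint torques, N m; "ee_pos": TCP position; "tcp_rot": TCP orientation; "ft_force": force on the tool from outside, world axes, zero at the start; "moment": the same for the moment, N m; "grip_width": finger opening in m.
Only numpy, scipy, OpenCV 4.12 (cv2) and the standard library are available. Lean on these libraries where they do the work, as an engineer would, in place of code of your own. Each camera call takes 0.05 s, during which the arm holds its last target.

### The job

Load all the loose wheel nuts into the cleaner's top hopper with its gate shut, then take the key from its holder, push it fully into the switch and turn it on to the stop. Pull the gate knob fully out so that the nuts drop into the basket, push it fully home again, and only then turn the switch back fully off. Finish by putting the key back down into its holder, leaving the can, the tape and the sanding block where they are.

Things in the scene. Friction and masses are not known exactly. Their poses are not given: they have to be found in the camera images.
- cleaner: bench parts cleaner, a fixed grey machine; origin on the bench under the centre of its hopper, z up, its yaw varies. Along its own y axis: at y = 0 the open-topped steel hopper over the basket bay, with the slide gate between them; on the +y side the gate knob; on the -y side a flat deck 60 mm high with the key switch; on +x the gate's spring strut, up to 115 mm out, 80 mm high
- hopper_mouth (a point): centre of the hopper's open top, level with its rim, 118 mm above the bench. Inside, the hopper is 82 mm along the cleaner's x and 70 mm along its y, with walls 8 to 10 mm thick; its floor is the shut slide gate, 75 mm above the bench
- basket_floor (a point): centre of the basket bay's floor, right under the hopper, 8 mm above the bench; the bay is as wide as the hopper, closed all round, with clear windows on the cleaner's +x and -x sides
- gate_knob (a point): centre of the slide gate's black pull knob: a cylinder 28 mm in diameter and 24 mm long, its axis level along the cleaner's y, 72 mm above the bench; at home its inner end stands 33 mm clear of the hopper's wall; it moves with the gate
- gate (a joint): slide gate, m: 0 = knob fully home (gate shut), 0.070 = knob pulled fully out along the cleaner's +y (hopper floor wholly open, pieces on it fall into the basket). Over-centre detent: about 4 N to start it from either end; let go short of half-way it springs back, past half-way it snaps on to the other end
- switch (a joint): key switch, rad: 0 = off, 1.1 = on; turns clockwise seen from above, stops at both ends, stays where it is left (0.06 N m of friction). The inserted key has about 0.16 rad of play in the slot each way, so it must turn that much further than the switch
- switch_mouth (a point): centre of the slot's mouth on top of the key switch, a round upright steel cylinder 44 mm in diameter, 88 mm above the bench. The slot is 21 x 10.5 mm, 24 mm deep; at off its long side lies along the cleaner's x axis and it turns with the switch. This point itself does not turn
- key_center (a point): the loose switch key, 65 mm tall, 60 g, upright. Point in its black bow, 47 mm above the blade's tip; z up from blade to bow, x along the bow's width. Bow: 36 mm wide (x), 12 mm thick (y), from 24 mm below to 18 mm above this point. Blade below it: 16 x 8 mm (x, y), 23 mm long, tip stepped down to 11 x 4 mm. Fully in, the bow rests on the mouth, this point 24 mm above it. Fits either way round
- holder: fixed aluminium key holder, 52 x 44 mm, 32 mm high; origin on the bench under its centre; its yaw varies. Its slot's long side lies along its x axis
- holder_mouth (a point): centre of the holder's slot mouth, on its top, 32 mm above the bench. Slot 22 x 11.5 mm, 26 mm deep, in which the key stands at the start with its bow resting on the top (key_center 24 mm above the mouth)
- nut0_center (a point): centre of a steel hexagonal wheel nut: 24 mm across flats (27.7 mm across corners), 22 mm high, 60 g, standing on its end on the bench at the start; z is its bore axis, flats face its x axis and every 60 degrees from there. Two to four of the five nuts are present
- nut1_center (a point): centre of a steel hexagonal wheel nut: 24 mm across flats (27.7 mm across corners), 22 mm high, 60 g, standing on its end on the bench at the start; z is its bore axis, flats face its x axis and every 60 degrees from there. Two to four of the five nuts are present
- nut2_center (a point): centre of a steel hexagonal wheel nut: 24 mm across flats (27.7 mm across corners), 22 mm high, 60 g, standing on its end on the bench at the start; z is its bore axis, flats face its x axis and every 60 degrees from there. Two to four of the five nuts are present
- nut3_center (a point): centre of a steel hexagonal wheel nut: 24 mm across flats (27.7 mm across corners), 22 mm high, 60 g, standing on its end on the bench at the start; z is its bore axis, flats face its x axis and every 60 degrees from there. Two to four of the five nuts are present
- nut4_center (a point): centre of a steel hexagonal wheel nut: 24 mm across flats (27.7 mm across corners), 22 mm high, 60 g, standing on its end on the bench at the start; z is its bore axis, flats face its x axis and every 60 degrees from there. Two to four of the five nuts are present
- spray_can: bystander: spray can, 52 mm in diameter, 130 mm tall; origin under its centre
- tape_roll: bystander: flat roll of tape, 100 mm in diameter, 25 mm high, lying flat; origin under its centre
- sanding_block: bystander: black sanding block, 100 x 60 x 35 mm; origin under its centre
Mind the look-alikes: they are no part of the job. Of the things that look like the part that bears key_center, the smaller one is meant. Of the things that look like the holder, the smaller one is meant.

How it is judged:
By the outcome, as a careful person would: the job done as asked, in the order asked, and still so for the second after the job is handed in, with the robot touching nothing.
Of nut0, nut1, nut2, nut3, nut4 only 2 to 4 are there at a start; the rules pass over those that are not, and their reading is None.
At some moment in a run one of nut0, nut1, nut2, nut3, nut4 may be knocked a few centimetres aside while the robot is not near it.
It also fails if it takes over 210 s, if anything falls off the work surface, if the arm or the gripper's body presses on something with over 40 N, if the wrist force passes 120 N, or if a joint passes its speed limit or range.

## Working session

There is one attempt and no reset: what is moved stays moved. The work goes in short steps, Python scripts to look and compute and a tool call to move; the robot and the scene stay as the last step left them, time stands still between calls to the robot, and variables do not carry over. Pictures are saved under pics/ and viewed, and the job is handed in when it is done.

Besides the shell and the picture viewer there is one more tool, called after "Emit:" by a JSON object that holds its "api" and its "payload". play_rows: Moves the arm, as the interface text tells. Its arguments: {"type":"object","properties":{"xyz":{"type":"array","items":{"type":"array","items":{"type":"number"}}},"rotation":{"type":"array","items":{"type":"array","items":{"type":"number"}}},"jaw":{"type":"number"},"newtons":{"type":"number"}},"required":["xyz","rotation"]}

```bash
ls; mkdir -p pics
python3 - <<'E'
from plant import *
import cv2
print(observe())
for n in ("scene","top","wrist"):
    print(n,camera_model(n))
    cv2.imwrite(f"pics/{n}0.png",get_image(n)[:,:,::-1])
E
```

```text
pics
{'time_s': 0.0, 'joints': array([-1.20871431,  0.60015475, -0.00251826,  1.60012972,  0.00180439,
        0.94289562, -0.07982077]), 'qvel': array([ 0.00108332,  0.00062224,  0.00076895,  0.00124458,  0.00194572,
       -0.00110189,  0.00072741]), 'joint_torque': array([ 1.18698128e-03, -7.65083241e+01,  1.49840422e+00, -2.52345210e+01,
       -5.22537169e-02,  1.68984494e-02,  1.58565144e-04]), 'ee_pos': array([0.3078304 , 0.65586066, 0.21773899]), 'tcp_rot': array([ 2.65081103e+00,  1.68422845e+00, -1.95361546e-03]), 'ft_force': array([ 0.3863408 , -0.2348296 ,  0.02402326]), 'moment': array([ 0.00656633, -0.01675364, -0.0162161 ]), 'grip_width': 0.09328462500007617}
scene {'camera_matrix': array([[501.21433158,   0.        , 324.27433822],
       [  0.        , 501.21433158, 195.09703359],
       [  0.        ,   0.        ,   1.        ]]), 'xyz': array([ 1.35856789, -0.17078464,  1.04580743]), 'orientation': array([-1.91170257, -1.64349255,  0.59492763])}
top {'camera_matrix': array([[447.68531714,   0.        , 325.44993017],
       [  0.        , 447.68531714, 195.07720058],
       [  0.        ,   0.        ,   1.        ]]), 'xyz': array([ 0.40495904, -0.06063389,  1.38827951]), 'orientation': array([-2.16800314,  2.15277057, -0.08454364])}
wrist {'camera_matrix': array([[276.91815655,   0.        , 319.64295557],
       [  0.        , 276.91815655, 195.45292522],
       [  0.        ,   0.        ,   1.        ]]), 'xyz': array([0.24416013, 0.68702693, 0.38377926]), 'orientation': array([2.46593305, 1.56712635, 0.19708515])}
```

View pics/scene0.png

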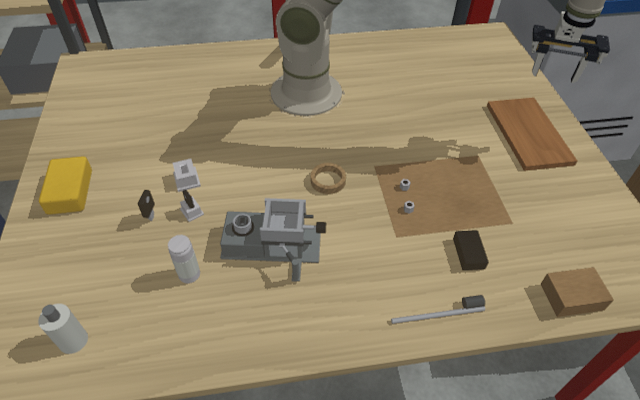

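View pics/top0.png

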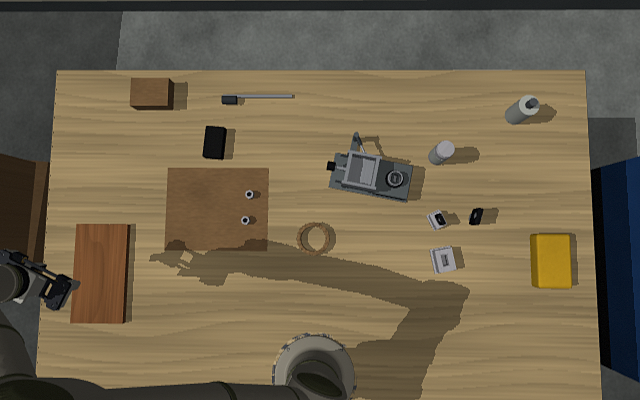

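View pics/wrist0.png

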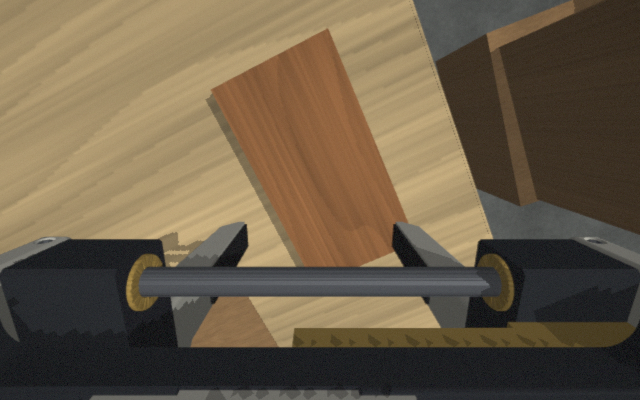

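Two nuts show (top 250,195 and 245,220). The smaller holder, at (438,220), holds the key. There is a bigger empty holder at (443,260) and a look-alike key at (476,216). I'll zoom in next.

```bash
cat > h.py <<'E'
from plant import *
import numpy as np, cv2
from scipy.spatial.transform import Rotation as R
def cam(n):
    c=camera_model(n); return c["camera_matrix"],np.array(c["xyz"]),R.from_rotvec(c["orientation"]).as_matrix()
def ray(c,u,v):
    K,p,M=c; d=M@np.linalg.inv(K)@np.array([u,v,1.]); return p,d/np.linalg.norm(d)
def onz(c,u,v,z):
    p,d=ray(c,u,v); return p+d*(z-p[2])/d[2]
def proj(c,X):
    K,p,M=c; q=K@(M.T@(np.array(X,float)-p)); return q[:2]/q[2]
def tri(obs):
    A=np.zeros((3,3));b=np.zeros(3)
    for c,(u,v) in obs:
        p,d=ray(c,u,v);Q=np.eye(3)-np.outer(d,d);A+=Q;b+=Q@p
    X=np.linalg.solve(A,b)
    res=[np.linalg.norm((np.eye(3)-np.outer(ray(c,*uv)[1],ray(c,*uv)[1]))@(X-c[1])) for c,uv in obs]
    return X,res
def crop(im,u0,v0,u1,v1,s,fn):
    cv2.imwrite(fn,cv2.resize(im[v0:v1,u0:u1,::-1],None,fx=s,fy=s,interpolation=cv2.INTER_CUBIC))
E
python3 - <<'E'
from h import *
im=cv2.imread("pics/top0.png")[:,:,::-1];crop(im,310,120,500,280,4,"pics/topc.png")
im=cv2.imread("pics/scene0.png")[:,:,::-1];crop(im,130,150,340,300,3.8,"pics/scc.png")
c=cam("top")
for uv in [(250,195),(245,220),(438,220),(443,260),(376,175),(395,179),(332,167),(315,238),(215,142),(440,152)]: print(uv,onz(c,*uv,0.03))
E
```

```text
(250, 195) [0.53907715 0.19959583 0.03      ]
(245, 220) [0.46251127 0.21297137 0.03      ]
(438, 220) [ 0.46670508 -0.3716269   0.03      ]
(443, 260) [ 0.34726067 -0.38450126  0.03      ]
(376, 175) [ 0.60282034 -0.18539099  0.03      ]
(395, 179) [ 0.59079464 -0.24319254  0.03      ]
(332, 167) [ 0.62691424 -0.05076768  0.03      ]
(315, 238) [ 0.40967455 -0.00083268  0.03      ]
(215, 142) [0.70364333 0.31269243 0.03      ]
(440, 152) [ 0.67492526 -0.38120702  0.03      ]
```

View pics/topc.png

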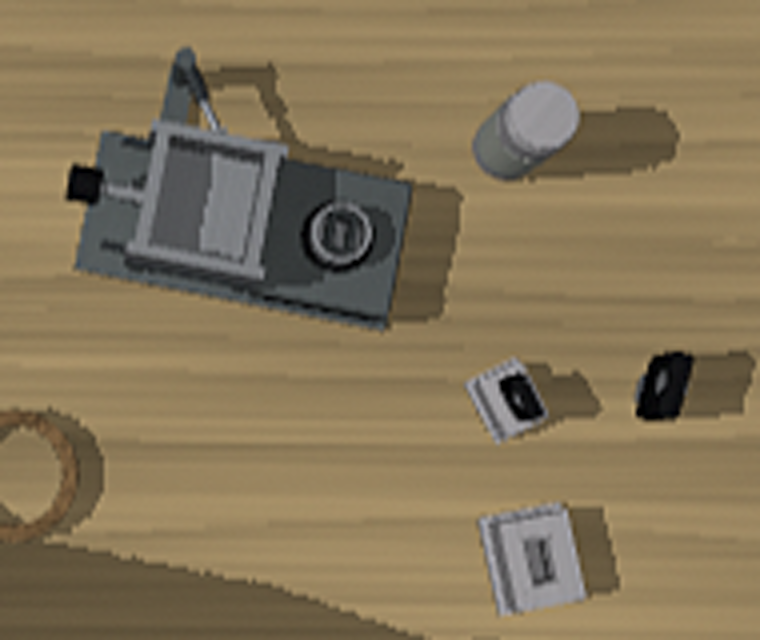

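View pics/scc.png

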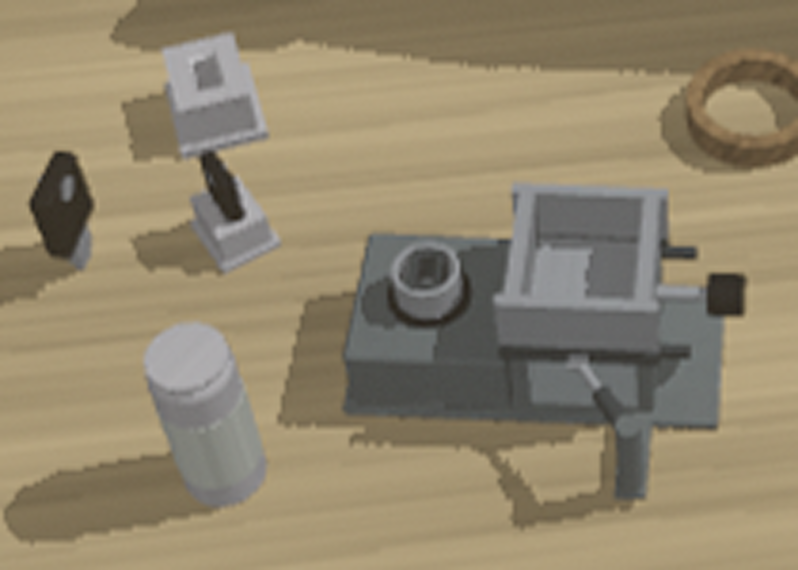

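Emit:
{"api": "play_rows", "payload": {"xyz": [[24,-56,10],[48,-112,20],[72,-168,30],[96,-225,40],[120,-281,50],[144,-337,60],[168,-394,70],[172,-400,80]], "rotation": [[0,0,0],[0,0,0],[0,0,0],[0,0,0],[0,0,0],[0,0,0],[0,0,0],[0,0,0]], "jaw": 1, "newtons": 20}}

```text
time_s: 1.15
ee_pos: [0.4816, 0.2514, 0.2991]
tcp_rot: [2.656, 1.675, -0.001]
ft_force: [-0.1, 0.3, -0.9]
grip_width: 0.0929
```

Run:
```python
from h import *
o=observe();print(o["time_s"],o["ee_pos"],R.from_rotvec(o["tcp_rot"]).as_matrix().round(3))
for n in ("wrist","top","scene"):
    c=cam(n);im=get_image(n);np.savez(f"pics/{n}1.npz",im=im,K=c[0],p=c[1],M=c[2]);cv2.imwrite(f"pics/{n}1.png",im[:,:,::-1])
    print(n,proj(c,(.539,.2,.022)),proj(c,(.4625,.213,.022)))
    if n=="wrist": print(c[1],c[2].round(3),proj(c,o["ee_pos"]))
```

```text
1.15 [0.48160579 0.25143483 0.29911299] [[ 0.431  0.902  0.001]
 [ 0.902 -0.431 -0.002]
 [-0.001  0.001 -1.   ]]
wrist [306.36756059 213.0098473 ] [292.63266474 168.9310587 ]
[0.41797345 0.28302418 0.46497023] [[ 0.431  0.874  0.225]
 [ 0.902 -0.417 -0.109]
 [-0.001  0.25  -0.968]] [318.23529107 237.77067445]
top [250.35821584 195.28246672] [245.51185401 220.11815818]
scene [405.78221922 202.74958478] [403.10869937 181.46041321]
```

View pics/wrist1.png

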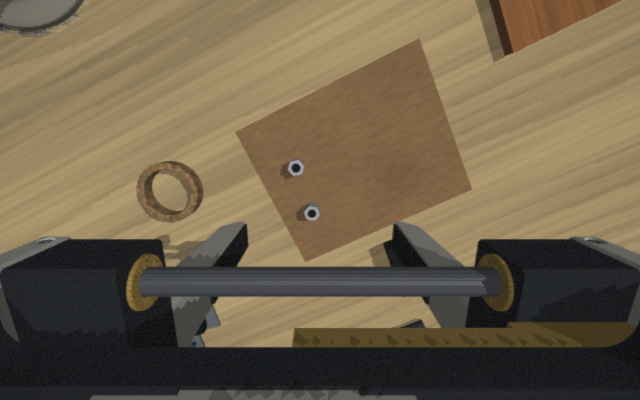

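View pics/top1.png

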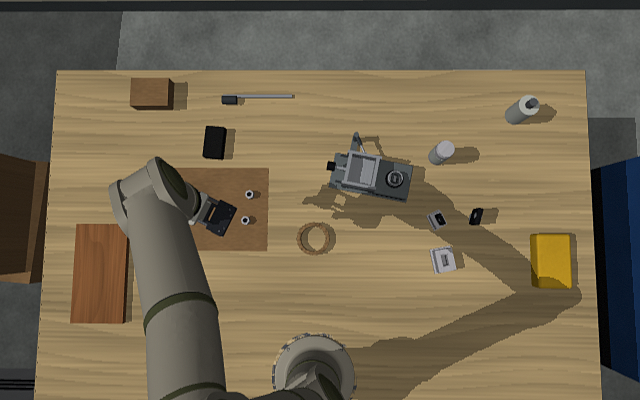

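View pics/scene1.png

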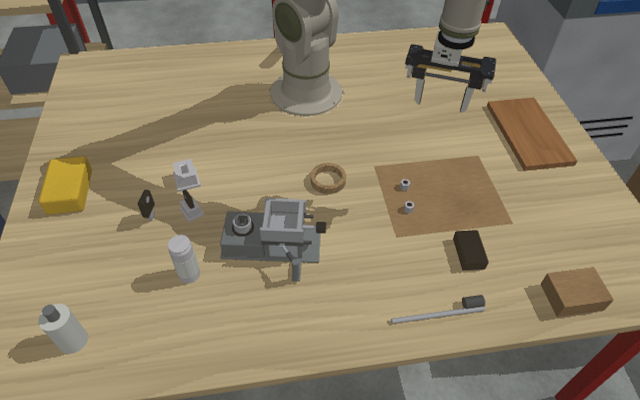

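The wrist view shows the two nuts at (312,213) and (296,168). No others are on the bench. Next: segmenting them and triangulating.

```bash
cat >> h.py <<'E'
def load(f):
    d=np.load(f); return d["im"],(d["K"],d["p"],d["M"])
def snap(n,tag):
    c=cam(n);im=get_image(n);np.savez(f"pics/{n}{tag}.npz",im=im,K=c[0],p=c[1],M=c[2]);cv2.imwrite(f"pics/{n}{tag}.png",im[:,:,::-1]);return im,c
def blobs(im,u0,v0,u1,v1,smax=45,vmin=60,amin=15,vmax=256):
    h=cv2.cvtColor(np.ascontiguousarray(im[v0:v1,u0:u1]),cv2.COLOR_RGB2HSV)
    m=((h[...,1]<smax)&(h[...,2]>=vmin)&(h[...,2]<vmax)).astype(np.uint8)
    cs,_=cv2.findContours(m,cv2.RETR_EXTERNAL,cv2.CHAIN_APPROX_NONE)
    out=[]
    for q in cs:
        if cv2.contourArea(q)>=amin:
            (x,y),w,a=cv2.minAreaRect(q); M=cv2.moments(q)
            out.append((M["m10"]/M["m00"]+u0,M["m01"]/M["m00"]+v0,cv2.contourArea(q),q+np.array([u0,v0])))
    return out
E
python3 - <<'E'
from h import *
W=load("pics/wrist1.npz");T=load("pics/top1.npz");S=load("pics/scene1.npz")
bw=blobs(W[0],270,150,335,232);bt=blobs(T[0],235,185,262,228);bs=blobs(S[0],395,172,420,220)
for n,b in(("w",bw),("t",bt),("s",bs)): print(n,[tuple(np.round(x[:3],1)) for x in b])
for b,k in((bw,W),): 
    crop(k[0],270,145,340,235,8,"pics/n1.png")
crop(T[0],230,180,270,230,10,"pics/n2.png")
for b in bw:
    for t in bt:
        X,r=tri([(W[1],b[:2]),(T[1],t[:2])])
        if max(r)<.01: print(X,r)
    for t in bs:
        X,r=tri([(W[1],b[:2]),(S[1],t[:2])])
        if max(r)<.01: print("s",X,r)
E
```

```text
w [(np.float64(311.5), np.float64(211.5), np.float64(198.0)), (np.float64(295.7), np.float64(166.9), np.float64(196.0))]
t [(np.float64(244.9), np.float64(219.9), np.float64(47.5)), (np.float64(248.9), np.float64(193.9), np.float64(45.5))]
s [(np.float64(408.5), np.float64(206.6), np.float64(85.5)), (np.float64(404.7), np.float64(184.4), np.float64(81.5))]
[0.54405938 0.20696285 0.00946058] [np.float64(0.00034033196412775087), np.float64(0.0003403319641276071)]
s [0.54369495 0.20751298 0.01053139] [np.float64(0.0005649158317289612), np.float64(0.0005649158317289688)]
[0.46323631 0.21734107 0.01023928] [np.float64(0.0003626347270354563), np.float64(0.00036263472703549097)]
s [0.46328666 0.21813467 0.01044028] [np.float64(0.0009215416074113724), np.float64(0.0009215416074114119)]
```

View pics/n1.png

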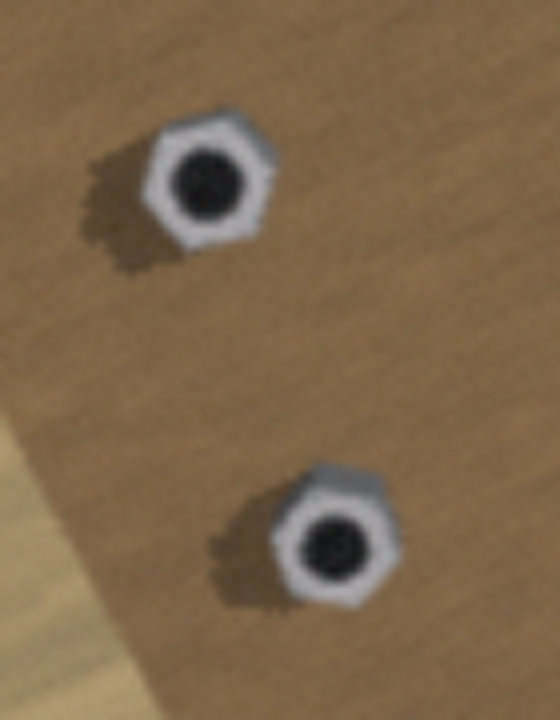

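Run:
```python
from h import *
im,c=load("pics/wrist1.npz")
s=6
big=cv2.resize(im,None,fx=s,fy=s,interpolation=cv2.INTER_CUBIC)
for (u,v) in((311.5,213),(295.7,168)):
    u0,v0=int((u-13)*s),int((v-13)*s)
    g=big[v0:v0+26*s,u0:u0+26*s].astype(int)
    m=((g.min(2)>135)).astype(np.uint8)
    cs,_=cv2.findContours(m,cv2.RETR_EXTERNAL,cv2.CHAIN_APPROX_NONE)
    q=cv2.convexHull(max(cs,key=cv2.contourArea))[:,0]
    P=np.array([onz(c,(a+u0+.5)/s-.5,(b+v0+.5)/s-.5,.022)[:2] for a,b in q])*1000
    best=[]
    for ang in range(0,180,2):
        w=P@[np.cos(np.radians(ang)),np.sin(np.radians(ang))]; best.append((w.max()-w.min()))
    best=np.array(best)
    f=best.reshape(3,30).sum(0)
    ctr=(P.max(0)+P.min(0))/2
    M=cv2.moments(P.astype(np.float32)[:,None]);print("cent",M["m10"]/M["m00"],M["m01"]/M["m00"])
    print("flat normal mod60:",2*f.argmin(),f.min()/3,f.max()/3, best.max())
```

```text
cent 542.7506862545613 207.7862728733346
flat normal mod60: 24 23.36727592660654 25.283180741977144 25.575594409880125
cent 462.5322016817767 218.35570356812812
flat normal mod60: 48 23.385573661552215 25.943739841524614 26.154929686592652
```

Run:
```python
from h import *
o=observe();print(o["time_s"],o["ee_pos"],R.from_rotvec(o["tcp_rot"]).as_euler("xyz",degrees=True),o["qvel"].round(3),o["joints"].round(2))
```

```text
1.3 [0.48001729 0.25709299 0.29894519] [ 1.79991476e+02 -6.79431379e-02  6.48595638e+01] [-0.026  0.014 -0.018  0.01  -0.001 -0.007 -0.004] [-0.63  0.29  0.04  1.92 -0.01  0.93  0.55]
```

Emit:
{"api": "play_rows", "payload": {"xyz": [[-3,-6,-25],[-6,-12,-55],[-9,-18,-85],[-12,-24,-115],[-14,-30,-145],[-16,-36,-175],[-17,-39,-205],[-17,-39,-219]], "rotation": [[0,0,-10],[0,0,-20],[0,0,-30],[0,0,-40],[0,0,-50],[0,0,-60],[0,0,-70],[0,0,-77]], "jaw": 0.65}}

```text
time_s: 2.3
ee_pos: [0.4612, 0.2189, 0.0774]
tcp_rot: [3.122, -0.334, -0.004]
ft_force: [0.5, -0.1, 1.2]
grip_width: 0.0606
```

Run:
```python
from h import *
im,c=snap("wrist",2)
o=observe();print(o["time_s"],o["ee_pos"],R.from_rotvec(o["tcp_rot"]).as_euler("xyz",degrees=True),o["joints"].round(2))
print(proj(c,(.463,.218,.022)),proj(c,(.543,.2075,.022)))
```

```text
2.35 [0.46089881 0.21893951 0.07645264] [ 1.79854308e+02  1.79253681e-01 -1.24978791e+01] [-0.73  0.59  0.26  2.21 -0.39  0.39 -0.37]
[324.25363258 211.13144122] [421.08544193 203.54150378]
```

View pics/wrist2.png

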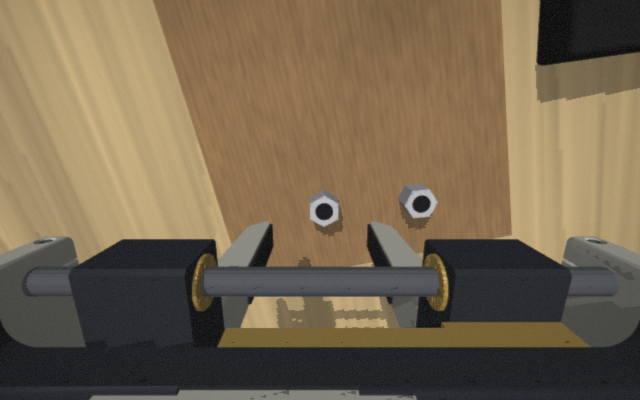

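The nut shows at (324,211) and the predicted pixel matches, so I'll descend.

Emit:
{"api": "play_rows", "payload": {"xyz": [[1,-1,-15],[2,-1,-30],[2,-1,-45],[2,-1,-58],[2,-1,-66],[2,-1,-71],[2,-1,-71],[2,-1,-71]], "rotation": [[0,0,0],[0,0,0],[0,0,0],[0,0,0],[0,0,0],[0,0,0],[0,0,0],[0,0,0]]}}

```text
time_s: 3.35
ee_pos: [0.4652, 0.2164, 0.0089]
tcp_rot: [-3.124, 0.332, -0.001]
ft_force: [-0.3, 0.4, 0.2]
grip_width: 0.0605
```

Emit:
{"api": "play_rows", "payload": {"xyz": [[0,0,0],[0,0,0],[0,0,0],[0,0,0],[0,0,0],[0,0,10],[0,0,30],[0,0,60]], "rotation": [[0,0,0],[0,0,0],[0,0,0],[0,0,0],[0,0,0],[0,0,0],[0,0,0],[0,0,0]], "jaw": 0.1, "newtons": 25}}

```text
time_s: 4.35
ee_pos: [0.4646, 0.216, 0.0693]
tcp_rot: [3.123, -0.333, -0.002]
ft_force: [0.5, 0.9, -0.4]
grip_width: 0.0238
```

Emit:
{"api": "play_rows", "payload": {"xyz": [[15,-30,40],[30,-65,80],[50,-100,115],[70,-140,150],[90,-180,180],[110,-220,180],[135,-260,180],[135,-266,180]], "rotation": [[0,0,0],[0,0,0],[0,0,0],[0,0,0],[0,0,0],[0,0,0],[0,0,0],[0,0,0]]}}

```text
time_s: 5.35
ee_pos: [0.6007, -0.0533, 0.2493]
tcp_rot: [3.122, -0.339, 0.002]
ft_force: [-1.0, 1.1, -0.5]
grip_width: 0.0239
```

Run:
```python
from h import *
im,c=snap("wrist",3)
o=observe();print(o["time_s"],o["ee_pos"],R.from_rotvec(o["tcp_rot"]).as_euler("xyz",degrees=True),o["joints"].round(2))
crop(im,150,0,550,300,2,"pics/w3c.png")
```

```text
5.4 [ 0.59972237 -0.05226102  0.24893564] [ 1.79944826e+02 -1.64185211e-03 -1.23413233e+01] [-0.3   0.44  0.42  1.88 -0.23  0.87  0.02]
```

View pics/w3c.png

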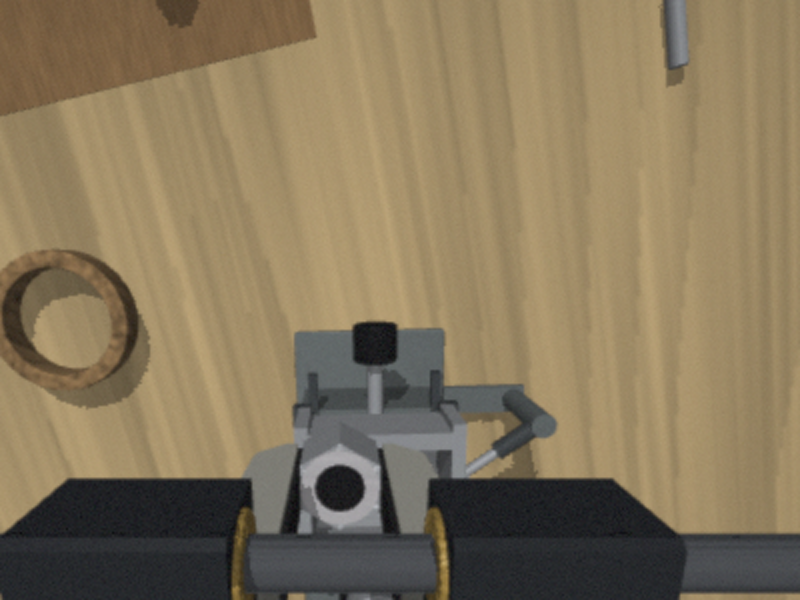

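The wrist sees only ahead of the jaws (cleaner +y): the knob is at about (375,345) in the crop. I'll move past the cleaner on its -y side to view the hopper and switch.

Emit:
{"api": "play_rows", "payload": {"xyz": [[-3,-35,10],[-6,-80,20],[-9,-125,30],[-12,-170,50],[-15,-215,60],[-18,-250,70],[-20,-270,80],[-20,-270,80]], "rotation": [[0,0,0],[0,0,0],[0,0,0],[0,0,0],[0,0,0],[0,0,0],[0,0,0],[0,0,0]]}}

```text
time_s: 6.4
ee_pos: [0.5799, -0.32, 0.3293]
tcp_rot: [3.124, -0.334, 0.001]
ft_force: [-0.2, -0.6, -0.6]
grip_width: 0.0237
```

Run:
```python
from h import *
im,c=snap("wrist",4)
o=observe();print(o["time_s"],o["ee_pos"],R.from_rotvec(o["tcp_rot"]).as_euler("xyz",degrees=True),o["joints"].round(2))
crop(im,200,40,460,240,3,"pics/w4c.png")
crop(im,0,0,640,400,1.25,"pics/w4f.png")
```

```text
6.45 [ 0.58019949 -0.31843182  0.3286404 ] [-1.79948912e+02 -1.10276586e-03 -1.21113681e+01] [ 0.11  0.45  0.46  1.65 -0.22  1.1   0.43]
```

View pics/w4c.png

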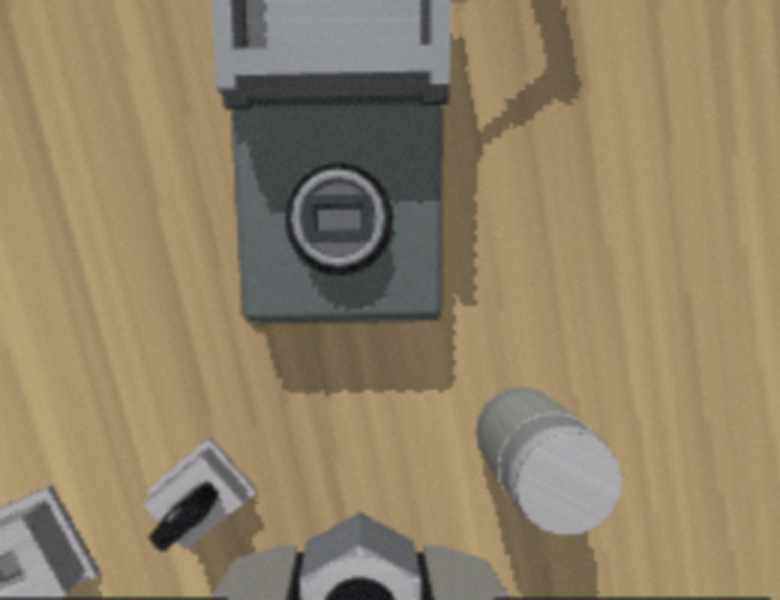

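View pics/w4f.png

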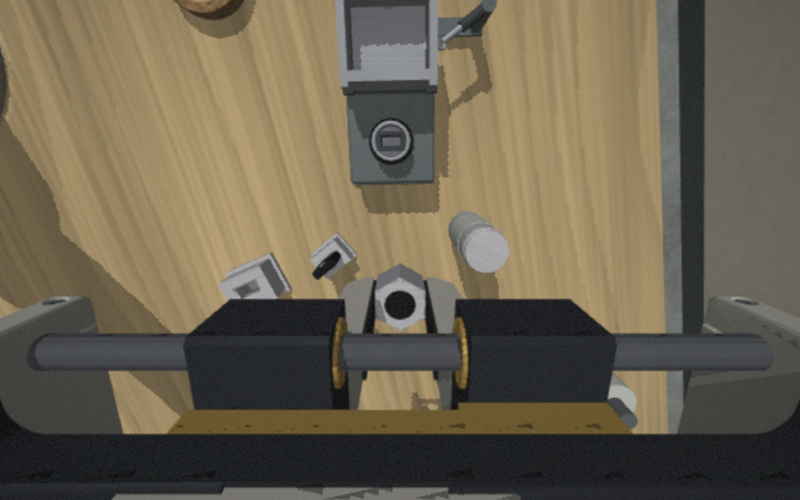

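Run:
```python
from h import *
im=cv2.imread("pics/top0.png")[:,:,::-1];crop(im,322,128,417,204,8,"pics/t8.png")
im=cv2.imread("pics/scene0.png")[:,:,::-1];crop(im,215,192,330,278,6.9,"pics/s7.png")
```

```text
(no output)
```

View pics/t8.png

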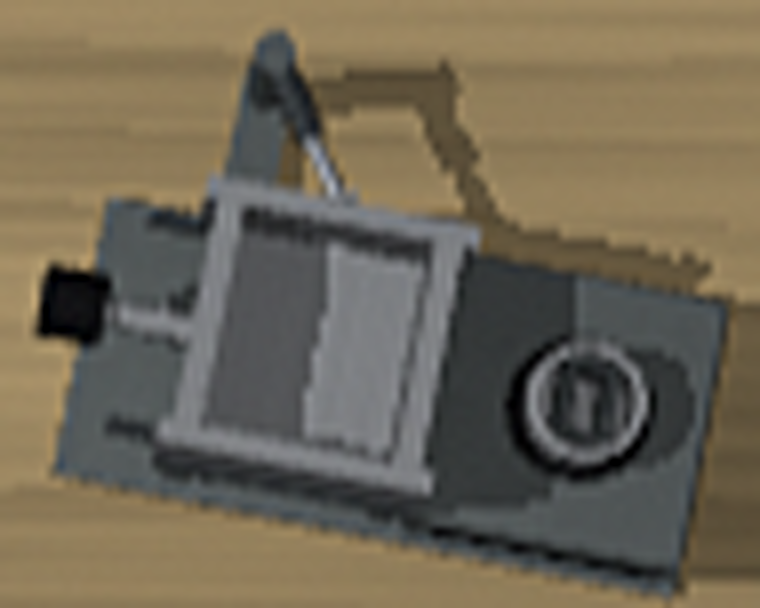

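View pics/s7.png

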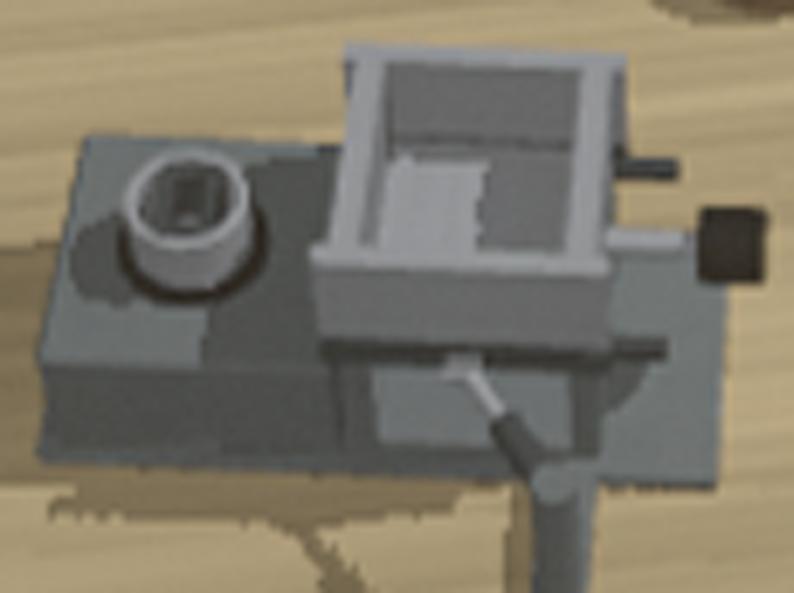

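Run:
```python
from h import *
T=cam("top");S=cam("scene");_,W=load("pics/wrist4.npz")
t=lambda a,b:((a+.5)/8-.5+322,(b+.5)/8-.5+128)
s=lambda a,b:((a+.5)/6.9-.5+215,(b+.5)/6.9-.5+192)
w=lambda a,b:((a+.5)/3-.5+200,(b+.5)/3-.5+40)
pts={"pp":(t(212,180),s(612,270)),"pm":(t(480,228),s(312,250)),"mm":(t(434,494),s(345,45)),"mp":(t(158,440),s(625,58)),"ring":(t(586,402),s(187,193)),"knob":(t(75,303),s(733,245))}
P={}
for k,(a,b) in pts.items():
    X,r=tri([(T,a),(S,b)]);P[k]=X;print(k,X.round(4),round(r[0]*1000,1), onz(T,*a,.118)[:2].round(4),onz(S,*b,.118)[:2].round(4))
print("hop c",np.mean([P[k] for k in("pp","pm","mm","mp")],0))
X,r=tri([(T,pts["ring"][0]),(W,w(339,216))]);print("ring TW",X,r)
print("ring W",onz(W,*w(339,216),.088),"T",onz(T,*pts["ring"][0],.088),"S",onz(S,*pts["ring"][1],.088))
def yaw(a,b,off=0):
    d=b-a;return np.degrees(np.arctan2(d[1],d[0]))
a,b=onz(W,*w(245,318),.06),onz(W,*w(440,317),.06);print("deck front",yaw(a,b))
a,b=onz(W,*w(217,92),.118),onz(W,*w(449,86),.118);print("rim front",a,b,yaw(a,b))
a,b=onz(W,*w(317,207),.088),onz(W,*w(362,206),.088);print("slot",a,b,yaw(a,b))
print("rim yaw",yaw(P["mp"],P["pp"]),yaw(P["mm"],P["pm"]),yaw(P["mm"],P["mp"])-90,yaw(P["pm"],P["pp"])-90)
# from ring to knob/hopper
h=np.mean([P[k] for k in("pp","pm","mm","mp")],0)
print("ring->hop",yaw(P["ring"],h)-90,"ring->knob",yaw(P["ring"],P["knob"])-90,np.linalg.norm((h-P["ring"])[:2]),np.linalg.norm((h-P["knob"])[:2]))
```

```text
pp [ 0.6627 -0.0948  0.1162] 2.6 [ 0.662  -0.0973] [ 0.6644 -0.0923]
pm [ 0.6443 -0.1919  0.1217] 1.1 [ 0.6449 -0.1934] [ 0.6416 -0.1908]
mm [ 0.5494 -0.1748  0.1147] 2.1 [ 0.5488 -0.1766] [ 0.5526 -0.1727]
mp [ 0.5685 -0.0768  0.1134] 1.6 [ 0.5677 -0.0783] [ 0.5725 -0.0757]
ring [ 0.5865 -0.234   0.0874] 1.0 [ 0.5822 -0.2309] [ 0.6113 -0.231 ]
knob [ 0.6249 -0.0463  0.072 ] 1.6 [ 0.6171 -0.0483] [ 0.6598 -0.0506]
hop c [ 0.6062164  -0.1345661   0.11651503]
ring TW [ 0.58633462 -0.2333137   0.09426152] [np.float64(0.0011183090090160607), np.float64(0.001118309009016137)]
ring W [ 0.58709512 -0.23229936  0.088     ] T [ 0.58635533 -0.23487651  0.088     ] S [ 0.58712121 -0.23292941  0.088     ]
deck front -11.915118824535359
rim front [ 0.54829083 -0.17414417  0.118     ] [ 0.6439703  -0.19244465  0.118     ] -10.828104911234384
slot [ 0.57790168 -0.22617964  0.088     ] [ 0.59859783 -0.23019694  0.088     ] -10.984970400560163
rim yaw -10.786231160336886 -10.196616653759637 -11.014740435247916 -10.722154450513315
ring->hop -11.225862530739164 ring->knob -11.58147223127527 0.10132831247499816 0.09024094568716846
```

Emit:
{"api": "play_rows", "payload": {"xyz": [[3,25,-10],[6,55,-25],[10,85,-45],[14,120,-70],[20,150,-95],[23,165,-120],[23,168,-140],[23,168,-150]], "rotation": [[0,0,1],[0,0,1],[0,0,1],[0,0,1],[0,0,1],[0,0,1],[0,0,1],[0,0,1]]}}

```text
time_s: 7.45
ee_pos: [0.6023, -0.1477, 0.1768]
tcp_rot: [-3.126, 0.298, 0.004]
ft_force: [-0.2, 0.5, -1.4]
grip_width: 0.0237
```

Run:
```python
from h import *
im,c=snap("wrist",5)
o=observe();print(o["time_s"],o["ee_pos"],R.from_rotvec(o["tcp_rot"]).as_euler("xyz",degrees=True))
crop(im,150,100,500,320,2.2,"pics/w5c.png")
```

```text
7.5 [ 0.60203042 -0.14871472  0.17628509] [-179.96779688    0.19054871  -10.95408995]
```

View pics/w5c.png

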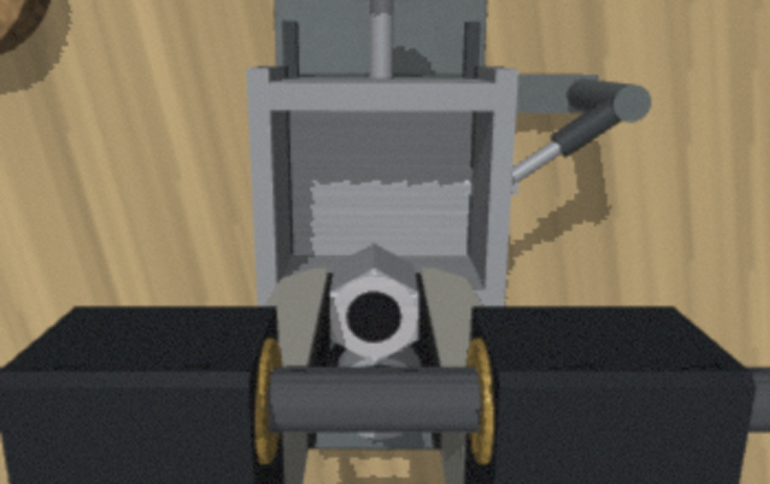

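Emit:
{"api": "play_rows", "payload": {"xyz": [[1,-1,-15],[1,-1,-30],[1,-1,-45],[1,-1,-60],[1,-1,-75],[1,-1,-85],[1,-1,-91],[1,-1,-91]], "rotation": [[0,0,0],[0,0,0],[0,0,0],[0,0,0],[0,0,0],[0,0,0],[0,0,0],[0,0,0]]}}

```text
time_s: 8.5
ee_pos: [0.6039, -0.1527, 0.0873]
tcp_rot: [3.127, -0.305, -0.001]
ft_force: [-0.5, -0.0, -1.2]
grip_width: 0.0234
```

Emit:
{"api": "play_rows", "payload": {"xyz": [[0,0,0],[0,0,0],[0,0,0],[0,0,0],[0,0,20],[0,0,50],[0,0,80],[0,0,110]], "rotation": [[0,0,0],[0,0,0],[0,0,0],[0,0,0],[0,0,0],[0,0,0],[0,0,0],[0,0,0]], "jaw": 0.37}}

```text
time_s: 9.5
ee_pos: [0.6039, -0.1527, 0.1986]
tcp_rot: [3.127, -0.305, -0.0]
ft_force: [0.2, 1.2, -1.2]
grip_width: 0.0345
```

Run:
```python
from h import *
im,c=snap("wrist",6)
o=observe();print(o["time_s"],o["ee_pos"],R.from_rotvec(o["tcp_rot"]).as_euler("xyz",degrees=True))
crop(im,150,100,500,320,2.2,"pics/w6c.png")
T,c=snap("top",6);S,cs=snap("scene",6)
bt=blobs(T,235,185,262,228);bs=blobs(S,395,172,420,220)
for n,b in(("t",bt),("s",bs)): print(n,[tuple(np.round(x[:3],1)) for x in b])
for t in bt:
  for s in bs: print(tri([(c,t[:2]),(cs,s[:2])]))
```

```text
9.55 [ 0.6055206  -0.15339747  0.20240879] [-179.98711295   -0.27828316  -11.16456911]
t [(np.float64(248.9), np.float64(193.9), np.float64(45.5))]
s [(np.float64(408.5), np.float64(206.6), np.float64(85.5))]
(array([0.54431498, 0.2073228 , 0.01099845]), [np.float64(0.0005007126410677316), np.float64(0.0005007126410678154)])
```

View pics/w6c.png

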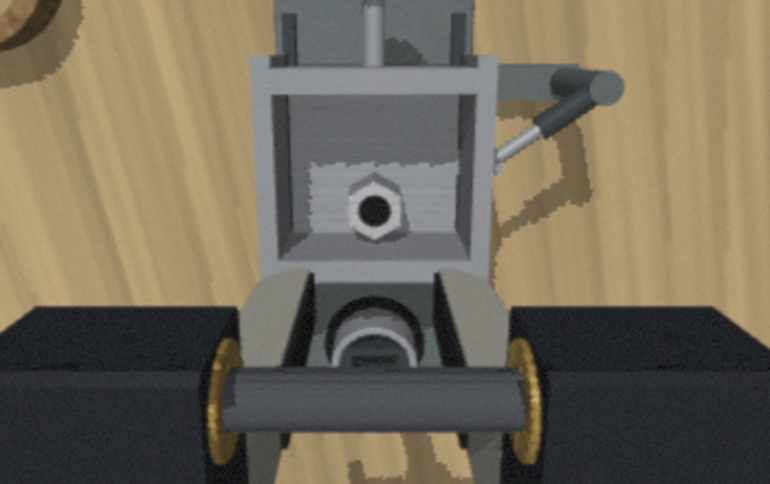

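View pics/scene6.png

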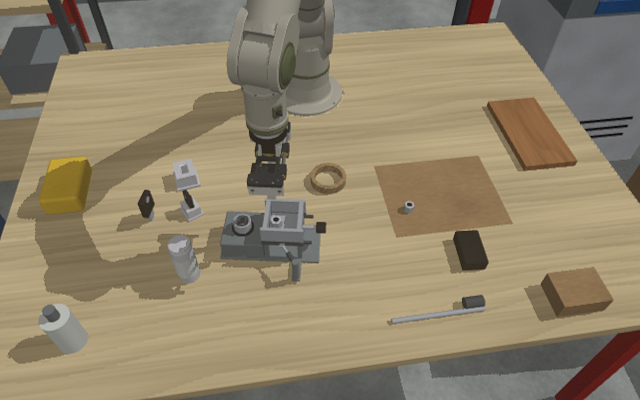

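One nut is in the hopper; the other hasn't moved.

Emit:
{"api": "play_rows", "payload": {"xyz": [[-8,45,0],[-17,100,0],[-27,155,0],[-37,210,-10],[-46,265,-40],[-55,320,-70],[-62,355,-100],[-62,361,-120]], "rotation": [[0,0,-4],[0,0,-8],[0,0,-12],[0,0,-16],[0,0,-20],[0,0,-25],[0,0,-25],[0,0,-25]], "jaw": 0.65}}

```text
time_s: 10.65
ee_pos: [0.5399, 0.2112, 0.0749]
tcp_rot: [2.987, -0.967, -0.004]
ft_force: [-0.4, 0.5, 0.1]
grip_width: 0.0604
```

Run:
```python
from h import *
im,c=snap("wrist",7)
o=observe();print(o["time_s"],o["ee_pos"],R.from_rotvec(o["tcp_rot"]).as_euler("xyz",degrees=True))
b=blobs(im,270,150,380,232,smax=40,vmin=60,amin=100)
for x in b: print(np.round(x[:3],1),onz(c,x[0],x[1],.015))
print(proj(c,(.5435,.2075,.022)))
crop(im,220,120,420,280,4,"pics/w7c.png")
```

```text
10.7 [0.53973525 0.20980359 0.07337282] [ 1.79753272e+02  1.34611868e-01 -3.59400493e+01]
[327.8 209.  801. ] [0.54313052 0.20777103 0.015     ]
[328.56500418 211.53450692]
```

View pics/w7c.png

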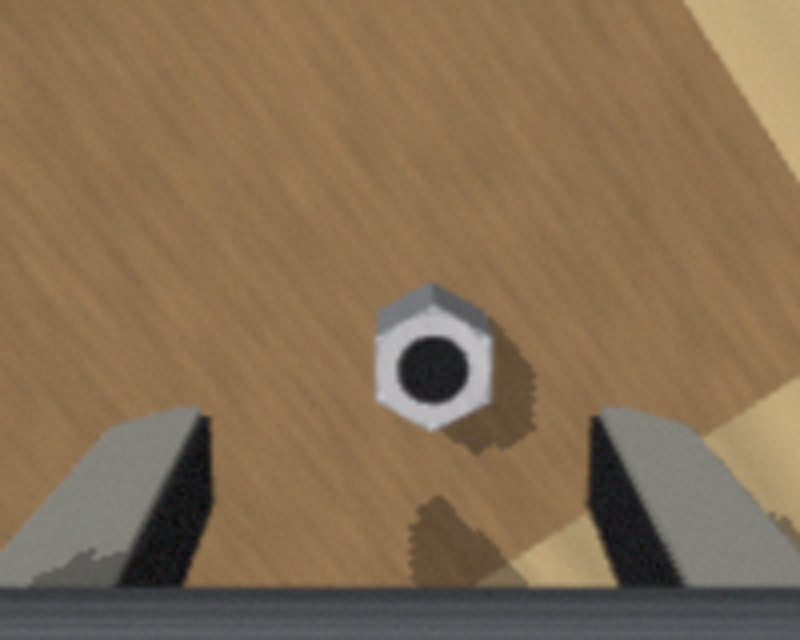

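The nut (bore at about (328,211)) lines up with the jaws.

Emit:
{"api": "play_rows", "payload": {"xyz": [[2,-1,-15],[3,-2,-30],[3.5,-2,-45],[3.5,-2,-58],[3.5,-2,-64],[3.5,-2,-68],[3.5,-2,-68],[3.5,-2,-68]], "rotation": [[0,0,0],[0,0,0],[0,0,0],[0,0,0],[0,0,0],[0,0,0],[0,0,0],[0,0,0]]}}

```text
time_s: 11.7
ee_pos: [0.5457, 0.2065, 0.01]
tcp_rot: [-2.986, 0.974, -0.001]
ft_force: [-0.4, -0.3, -0.8]
grip_width: 0.0607
```

Emit:
{"api": "play_rows", "payload": {"xyz": [[0,0,0],[0,0,0],[0,0,0],[0,0,0],[0,0,0],[0,0,20],[0,0,60],[0,0,110]], "rotation": [[0,0,0],[0,0,0],[0,0,0],[0,0,0],[0,0,0],[0,0,0],[0,0,0],[0,0,0]], "jaw": 0.1, "newtons": 25}}

```text
time_s: 12.7
ee_pos: [0.5449, 0.206, 0.12]
tcp_rot: [2.985, -0.974, -0.002]
ft_force: [0.5, 0.2, 0.2]
grip_width: 0.0235
```

Run:
```python
from h import *
snap("scene","7")
o=observe();print(o["time_s"],o["ee_pos"],R.from_rotvec(o["tcp_rot"]).as_euler("xyz",degrees=True),o["grip_width"])
```

```text
12.75 [0.54758825 0.20640246 0.12597641] [-1.79726925e+02 -1.32184435e-01 -3.62037171e+01] 0.023498216246374826
```

Emit:
{"api": "play_rows", "payload": {"xyz": [[5,-30,40],[13,-80,75],[22,-130,85],[33,-185,85],[44,-240,85],[55,-290,85],[65,-322,85],[65,-326,80]], "rotation": [[0,0,4],[0,0,8],[0,0,12],[0,0,16],[0,0,20],[0,0,25],[0,0,25],[0,0,25]]}}

```text
time_s: 13.75
ee_pos: [0.6107, -0.123, 0.1996]
tcp_rot: [3.125, -0.311, 0.002]
ft_force: [0.3, 0.0, -0.8]
grip_width: 0.024
```

Run:
```python
from h import *
im,c=snap("wrist",8)
o=observe();print(o["time_s"],o["ee_pos"],R.from_rotvec(o["tcp_rot"]).as_euler("xyz",degrees=True),o["qvel"].round(3))
crop(im,150,100,500,320,2.2,"pics/w8c.png")
```

```text
13.8 [ 0.6099497  -0.12134371  0.19861405] [ 1.79972073e+02  4.50385776e-02 -1.12946461e+01] [-0.042 -0.006 -0.018  0.018  0.003  0.019 -0.02 ]
```

View pics/w8c.png

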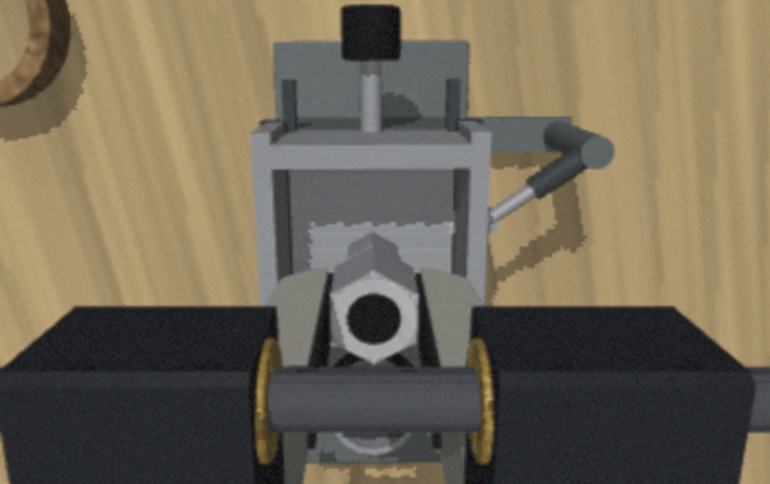

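Emit:
{"api": "play_rows", "payload": {"xyz": [[0,2,-20],[0,2,-40],[0,2,-60],[0,2,-75],[0,2,-90],[0,2,-102],[0,2,-112],[0,2,-112]], "rotation": [[0,0,0],[0,0,0],[0,0,0],[0,0,0],[0,0,0],[0,0,0],[0,0,0],[0,0,0]]}}

```text
time_s: 14.8
ee_pos: [0.6102, -0.1177, 0.0869]
tcp_rot: [-3.127, 0.305, 0.002]
ft_force: [0.3, -0.1, -0.8]
grip_width: 0.0233
```

Emit:
{"api": "play_rows", "payload": {"xyz": [[0,0,0],[0,0,0],[0,0,0],[0,0,0],[0,0,20],[0,0,50],[0,0,80],[0,0,115]], "rotation": [[0,0,0],[0,0,0],[0,0,0],[0,0,0],[0,0,0],[0,0,0],[0,0,0],[0,0,0]], "jaw": 0.37}}

```text
time_s: 15.8
ee_pos: [0.6102, -0.1176, 0.2034]
tcp_rot: [3.127, -0.305, -0.001]
ft_force: [0.3, -0.6, -0.1]
grip_width: 0.0347
```

Run:
```python
from h import *
T,c=snap("top",9);S,cs=snap("scene",9)
o=observe();print(o["time_s"],o["ee_pos"],R.from_rotvec(o["tcp_rot"]).as_euler("xyz",degrees=True))
W,wc=snap("wrist",9)
crop(W,150,100,500,320,2.2,"pics/w9c.png")
```

```text
15.9 [ 0.6122394  -0.11833668  0.20622377] [-179.97277522   -0.32404332  -11.15461899]
```

View pics/scene9.png

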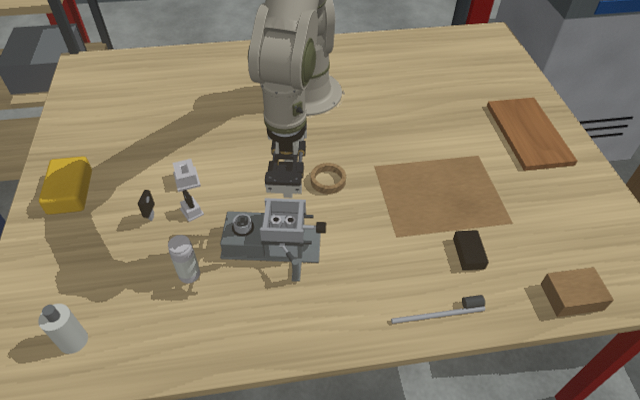

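View pics/w9c.png

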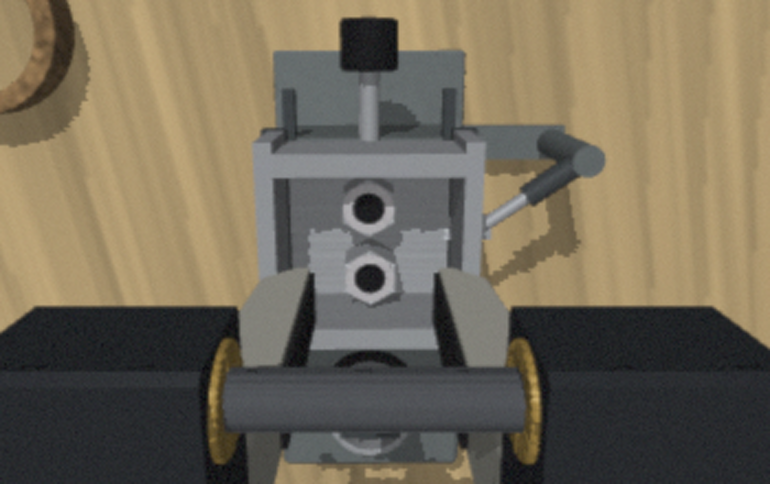

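Both nuts stand in the hopper (crop 368,208 and 370,277) and the bench mat is empty. Next is the key: I'll view it along its width.

Emit:
{"api": "play_rows", "payload": {"xyz": [[-20,-30,20],[-50,-70,40],[-80,-115,60],[-115,-160,60],[-150,-210,60],[-185,-255,60],[-220,-295,60],[-220,-300,60]], "rotation": [[0,0,-6],[0,0,-13],[0,0,-20],[0,0,-27],[0,0,-34],[0,0,-41],[0,0,-48],[0,0,-50]], "jaw": 0.5}}

```text
time_s: 16.95
ee_pos: [0.3869, -0.4204, 0.2622]
tcp_rot: [2.697, -1.609, -0.002]
ft_force: [0.5, 0.5, 0.8]
grip_width: 0.0464
```

Run:
```python
from h import *
im,c=snap("wrist",10)
o=observe();print(o["time_s"],o["ee_pos"],R.from_rotvec(o["tcp_rot"]).as_euler("xyz",degrees=True),o["joints"].round(2))
crop(im,220,100,420,250,4,"pics/w10c.png")
cv2.imwrite("pics/w10.png",im[:,:,::-1])
print(proj(c,(.467,-.37,.032)))
```

```text
17.0 [ 0.38892064 -0.41924916  0.26196074] [ 1.79939887e+02  2.25539924e-02 -6.15094766e+01] [ 0.22  0.44  0.73  1.94 -0.37  0.9   0.06]
[316.75402566 103.98198332]
```

View pics/w10.png

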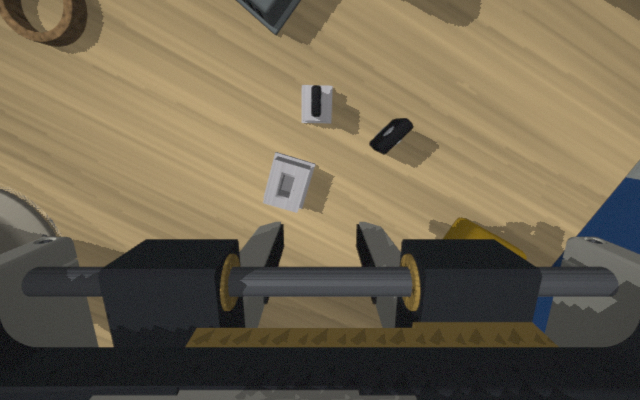

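View pics/w10c.png

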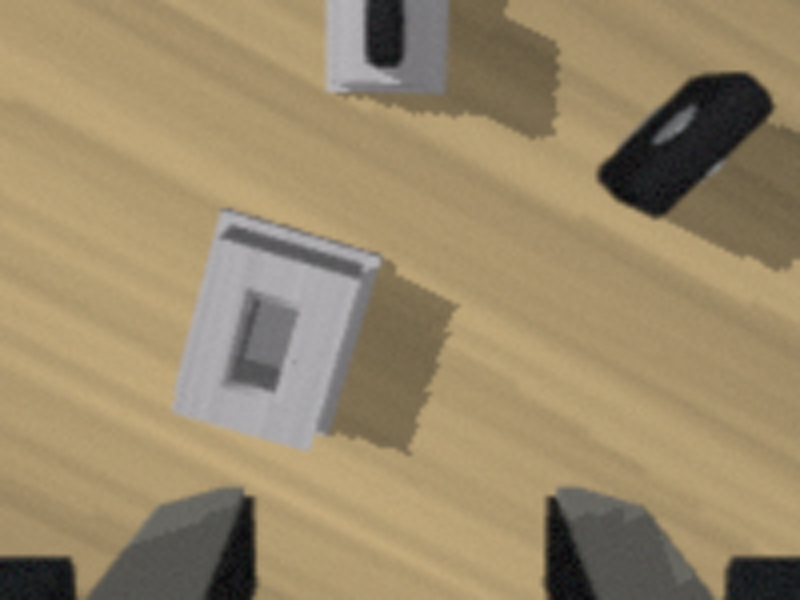

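Run:
```python
from h import *
im,c=load("pics/wrist10.npz")
crop(im,285,75,350,135,12,"pics/w10k.png")
im,_=load("pics/top9.npz");crop(im,420,200,460,235,16,"pics/t9k.png")
im,_=load("pics/scene9.npz");crop(im,172,180,212,225,13,"pics/s9k.png")
```

```text
(no output)
```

View pics/w10k.png

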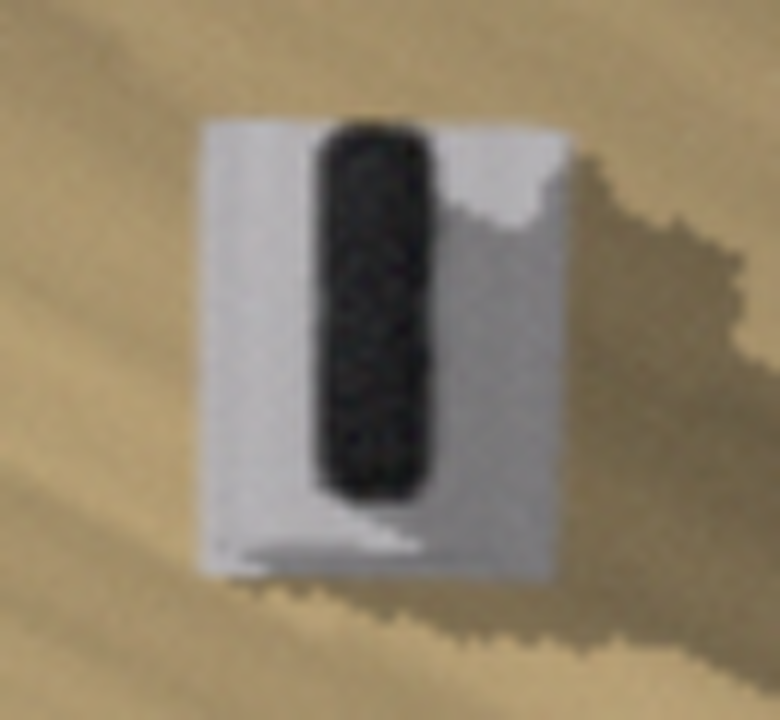

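View pics/t9k.png

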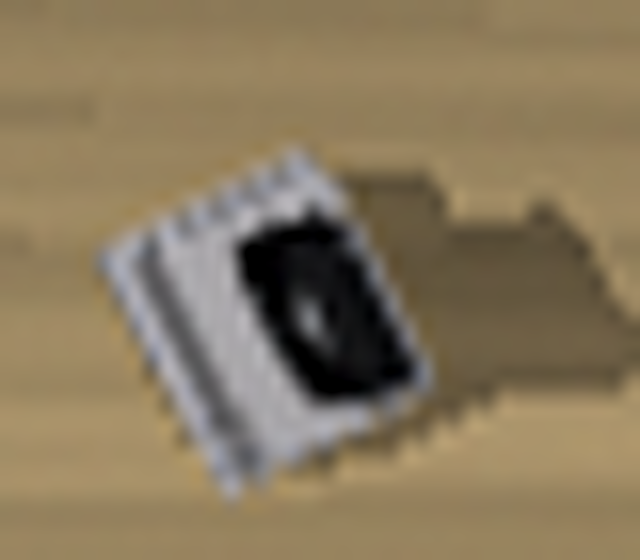

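View pics/s9k.png

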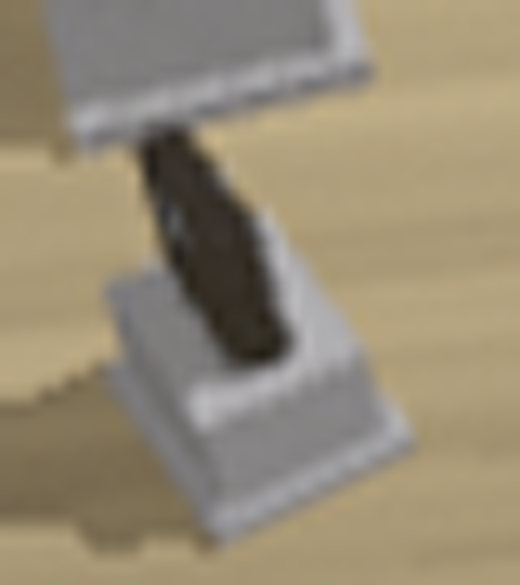

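Run:
```python
from h import *
def dark(im,u0,v0,u1,v1,th=60):
    m=(im[v0:v1,u0:u1].max(2)<th).astype(np.uint8)
    cs,_=cv2.findContours(m,cv2.RETR_EXTERNAL,cv2.CHAIN_APPROX_NONE)
    q=max(cs,key=cv2.contourArea);M=cv2.moments(q);return M["m10"]/M["m00"]+u0,M["m01"]/M["m00"]+v0,cv2.contourArea(q),cv2.boundingRect(q)
W,cw=load("pics/wrist10.npz");T,ct=load("pics/top9.npz");S,cs=load("pics/scene9.npz")
w=dark(W,300,78,330,125);t=dark(T,430,208,450,228);s=dark(S,178,186,200,212)
print(w,t,s)
for o in ([(cw,w[:2]),(ct,t[:2])],[(cw,w[:2]),(cs,s[:2])],[(cs,s[:2]),(ct,t[:2])],[(cw,w[:2]),(ct,t[:2]),(cs,s[:2])]):
    print(tri(o))
k=lambda a,b:((a+.5)/12-.5+285,(b+.5)/12-.5+75)
for n,p in {"near":(373,505),"far":(375,120)}.items():
    for z in(.056,.074): print(n,z,onz(cw,*k(*p),z))
# width in tool x at z .074
a=onz(cw,*k(318,300),.066);b=onz(cw,*k(432,300),.066);print((a+b)/2,np.linalg.norm(a-b),np.degrees(np.arctan2(*(a-b)[[1,0]])))
a=onz(cw,*k(319,480),.06);b=onz(cw,*k(318,150),.06);print("left edge yaw",np.degrees(np.arctan2(*(b-a)[[1,0]])))
a=onz(cw,*k(431,480),.06);b=onz(cw,*k(433,150),.06);print("right edge yaw",np.degrees(np.arctan2(*(b-a)[[1,0]])))
# holder top edges: near/far left corners
for n,p in {"FL":(203,120),"FR":(570,132)}.items(): print(n,onz(cw,*k(*p),.032))
```

```text
(315.95584988962474, 100.80206033848418, 226.5, (12, 8, 9, 31)) (439.7651515151515, 218.8510101010101, 66.0, (5, 5, 11, 12)) (187.99444444444444, 199.23333333333332, 60.0, (5, 4, 11, 18))
(array([ 0.4682963 , -0.36870261,  0.06551091]), [np.float64(0.00020661310276475793), np.float64(0.00020661310276474156)])
(array([ 0.46922637, -0.36877671,  0.05007571]), [np.float64(0.0008402871285063916), np.float64(0.0008402871285063958)])
(array([ 0.46926925, -0.37091231,  0.05021255]), [np.float64(0.001330238511444618), np.float64(0.001330238511444636)])
(array([ 0.46933439, -0.36982062,  0.05109759]), [np.float64(0.0018478194709888396), np.float64(0.0021979551443720535), np.float64(0.0008432102436744458)])
near 0.056 [ 0.45135237 -0.37703007  0.056     ]
near 0.074 [ 0.4511081  -0.37745835  0.074     ]
far 0.056 [ 0.48566246 -0.35890209  0.056     ]
far 0.074 [ 0.48375802 -0.36020754  0.074     ]
[ 0.46926987 -0.36783861  0.066     ] 0.011772016397210622 118.36597003035024
left edge yaw 28.106181042409354
right edge yaw 28.049188544128015
FL [ 0.47908856 -0.34028207  0.032     ]
FR [ 0.49743675 -0.37690497  0.032     ]
```

Key found at about (0.469,-0.3685), yaw 28°, bow about 12 mm thick between the jaws. Next I move above it.

Emit:
{"api": "play_rows", "payload": {"xyz": [[10,6,-10],[25,16,-30],[40,26,-55],[55,36,-80],[70,46,-105],[80,51,-125],[80,51,-140],[80,51,-140]], "rotation": [[0,0,0],[0,0,0],[0,0,-0.4],[0,0,-0.4],[0,0,-0.4],[0,0,-0.4],[0,0,-0.4],[0,0,-0.4]]}}

```text
time_s: 18.0
ee_pos: [0.4697, -0.3665, 0.1215]
tcp_rot: [2.699, -1.607, -0.003]
ft_force: [0.8, -0.6, 0.1]
grip_width: 0.0466
```

Run:
```python
from h import *
im,c=snap("wrist",11)
o=observe();print(o["time_s"],o["ee_pos"],R.from_rotvec(o["tcp_rot"]).as_euler("xyz",degrees=True),o["qvel"].round(3))
crop(im,240,140,400,280,5,"pics/w11c.png")
for z in (.032,.074):print(proj(c,(.4688,-.3685,z)))
```

```text
18.05 [ 0.46983213 -0.36710168  0.12241579] [ 1.79956800e+02  1.97437601e-02 -6.15914537e+01] [ 0.002 -0.019  0.013 -0.011  0.003  0.006 -0.004]
[323.52287912 199.76411525]
[324.12338354 213.56559779]
```

View pics/w11c.png

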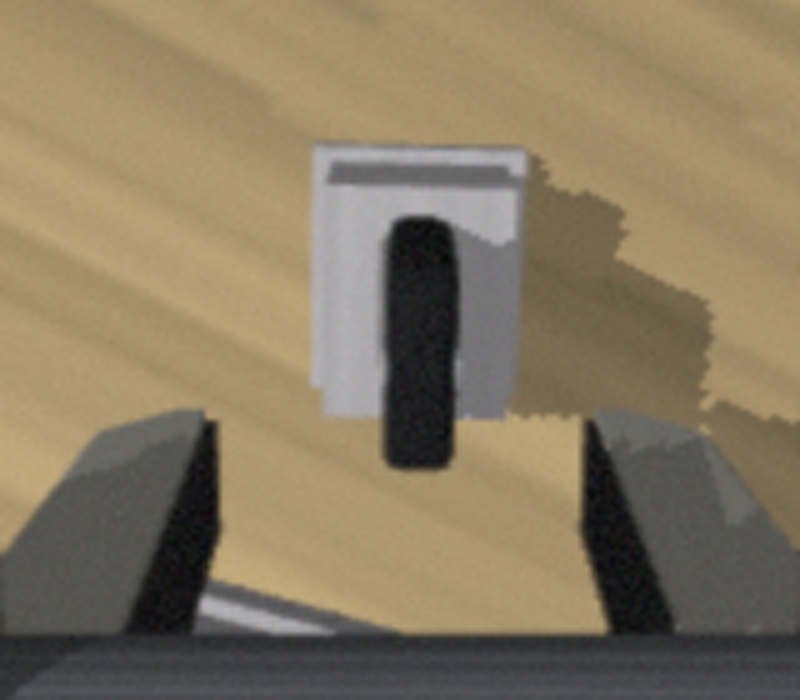

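Run:
```python
from h import *
c=cam("wrist");o=observe();Rt=R.from_rotvec(o["tcp_rot"]).as_matrix()
print(o["ee_pos"],Rt.T@(c[1]-o["ee_pos"]),(Rt.T@c[2]).round(3))
for z in(0,-.019,-.03,-.05):print(z,proj(c,o["ee_pos"]+Rt@[0,0,z]),[proj(c,o["ee_pos"]+Rt@[s*.0233,0,z]).round(1) for s in(-1,1)])
im,c2=load("pics/wrist11.npz");print(c2[1],c[1])
```

```text
[ 0.46983213 -0.36710168  0.12241579] [-0.00211409 -0.06843988 -0.16594495] [[ 1.     0.    -0.   ]
 [-0.     0.968  0.25 ]
 [ 0.    -0.25   0.968]]
0 [323.0402238  234.16468938] [array([286.7, 234.2]), array([359.3, 234.2])]
-0.019 [323.41811223 246.87400362] [array([282.9, 246.9]), array([363.9, 246.9])]
-0.03 [323.67962364 255.66927339] [array([280.3, 255.7]), array([367.1, 255.7])]
-0.05 [324.2654379  275.37164309] [array([274.4, 275.4]), array([374.1, 275.4])]
[ 0.52921482 -0.33211848  0.28732956] [ 0.52916176 -0.3326723   0.28830981]
```

Emit:
{"api": "play_rows", "payload": {"xyz": [[0,-1,-10],[0,-2,-20],[0,-2.3,-30],[0,-2.3,-40],[0,-2.3,-50],[0,-2.3,-57],[0,-2.3,-57],[0,-2.3,-57]], "rotation": [[0,0,0],[0,0,0],[0,0,0],[0,0,0],[0,0,0],[0,0,0],[0,0,0],[0,0,0]]}}

```text
time_s: 19.05
ee_pos: [0.4706, -0.3692, 0.0658]
tcp_rot: [2.699, -1.607, 0.0]
ft_force: [1.0, 0.3, 0.2]
grip_width: 0.0463
```

Run:
```python
from h import *
im,c=snap("wrist",12)
o=observe();print(o["time_s"],o["ee_pos"],R.from_rotvec(o["tcp_rot"]).as_euler("xyz",degrees=True),o["qvel"].round(3))
crop(im,240,140,400,280,5,"pics/w12c.png")
```

```text
19.1 [ 0.4706869  -0.3691188   0.06590487] [-1.79990593e+02 -2.53435313e-02 -6.15387186e+01] [ 0.001 -0.003 -0.    -0.    -0.001 -0.    -0.   ]
```

View pics/w12c.png

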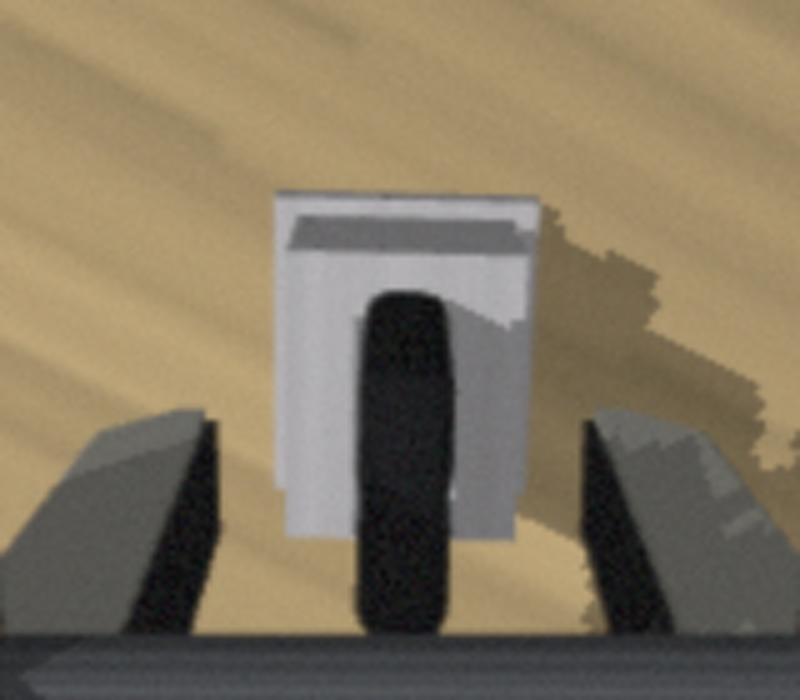

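Emit:
{"api": "play_rows", "payload": {"xyz": [[0,0,-6],[-1,0,-12],[-1,0,-18],[-1,0,-24],[-1,0,-24],[-1,0,-24],[-1,0,-24],[-1,0,-24]], "rotation": [[0,0,0],[0,0,0],[0,0,0],[0,0,0],[0,0,0],[0,0,0],[0,0,0],[0,0,0]]}}

```text
time_s: 20.1
ee_pos: [0.4696, -0.369, 0.0418]
tcp_rot: [2.699, -1.607, 0.0]
ft_force: [-0.2, 0.2, -0.2]
grip_width: 0.0464
```

Emit:
{"api": "play_rows", "payload": {"xyz": [[0,0,0],[0,0,0],[0,0,0],[0,0,0],[0,0,0],[0,0,0],[0,0,0],[0,0,0]], "rotation": [[0,0,0],[0,0,0],[0,0,0],[0,0,0],[0,0,0],[0,0,0],[0,0,0],[0,0,0]], "jaw": 0, "newtons": 35}}

```text
time_s: 21.1
ee_pos: [0.4696, -0.369, 0.0416]
tcp_rot: [2.699, -1.607, 0.0]
ft_force: [0.9, -0.0, 0.4]
grip_width: 0.0117
```

Run:
```python
from h import *
im,c=snap("wrist",13)
o=observe();print(o["time_s"],o["ee_pos"],R.from_rotvec(o["tcp_rot"]).as_euler("xyz",degrees=True),o["ft_force"],o["moment"],o["grip_width"])
crop(im,240,140,400,280,5,"pics/w13c.png")
```

```text
21.15 [ 0.46956621 -0.36903455  0.04161592] [ 1.79997457e+02 -6.10913869e-03 -6.15397262e+01] [0.64048876 0.04731448 0.13278076] [-0.14349513  0.10301815  0.01231788] 0.011635495583575451
```

View pics/w13c.png

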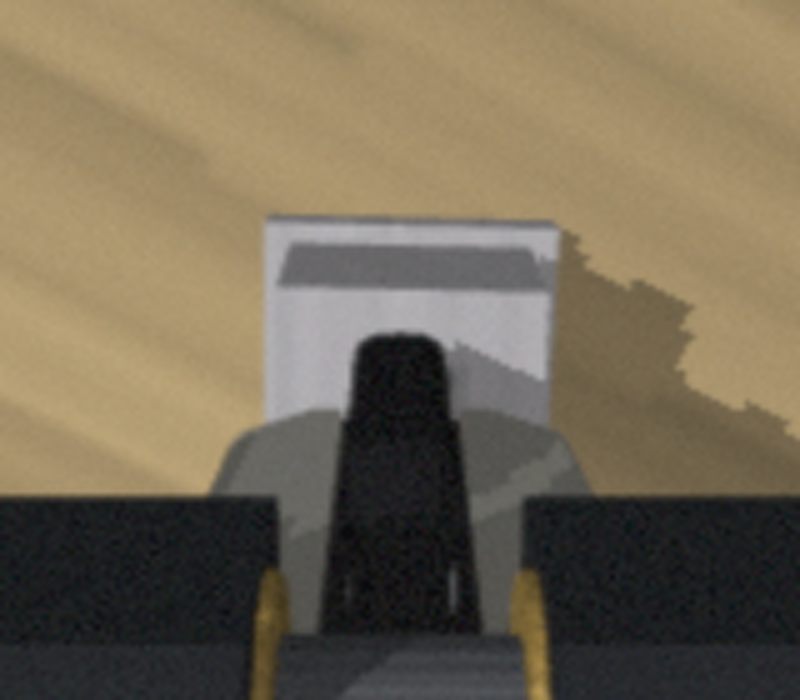

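The jaws hold the key at 11.7 mm. I'll lift it straight up, then carry it to the switch while turning it.

Emit:
{"api": "play_rows", "payload": {"xyz": [[0,0,12],[0,0,27],[0,0,50],[0,0,90],[10,7,130],[30,19,170],[55,33,179],[80,48,179]], "rotation": [[0,0,0],[0,0,0],[0,0,8],[0,0,18],[0,0,28],[0,0,38],[0,0,48],[0,0,58]]}}

```text
time_s: 22.15
ee_pos: [0.5503, -0.3209, 0.2233]
tcp_rot: [3.139, -0.089, 0.004]
ft_force: [0.4, 0.3, -1.4]
grip_width: 0.0116
```

Emit:
{"api": "play_rows", "payload": {"xyz": [[20,12,0],[40,24,0],[60,36,0],[80,48,0],[100,60,0],[116,73,0],[116,73,0],[116,73,0]], "rotation": [[0,0,10.5],[0,0,21],[0,0,31.5],[0,0,42],[0,0,52.5],[0,0,63],[0,0,73.5],[0,0,82.5]]}}

```text
time_s: 23.15
ee_pos: [0.6651, -0.2481, 0.2215]
tcp_rot: [2.419, 2.004, -0.002]
ft_force: [0.4, 0.2, -0.6]
grip_width: 0.0114
```

Emit:
{"api": "play_rows", "payload": {"xyz": [[0,0,0],[0,0,0],[0,0,0],[0,0,0],[0,0,0],[0,0,0],[0,0,0],[0,0,0]], "rotation": [[0,0,0],[0,0,0],[0,0,0],[0,0,0],[0,0,0],[0,0,0],[0,0,0],[0,0,0]]}}

```text
time_s: 24.15
ee_pos: [0.6655, -0.248, 0.2206]
tcp_rot: [-2.425, -1.997, 0.0]
ft_force: [-0.9, -0.2, -0.1]
grip_width: 0.0118
```

Run:
```python
from h import *
im,c=snap("wrist",14)
o=observe();print(o["time_s"],o["ee_pos"],R.from_rotvec(o["tcp_rot"]).as_euler("xyz",degrees=True),o["grip_width"],o["joints"].round(2))
crop(im,160,60,480,280,2.5,"pics/w14c.png")
print(proj(c,(.587,-.2327,.088)),proj(c,o["ee_pos"]))
```

```text
24.2 [ 0.66553305 -0.24801689  0.22063072] [1.79994207e+02 1.31144412e-03 7.89582749e+01] 0.011664448366951347 [ 0.3   0.58 -0.04  1.63  0.03  0.93  1.63]
[318.26184837 114.77457453] [317.49862765 237.40866931]
```

View pics/w14c.png

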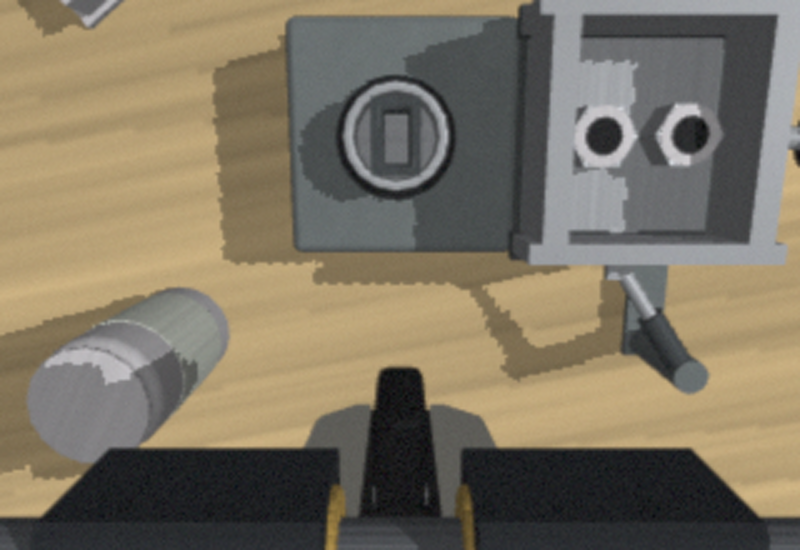

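The view shows both nuts, the slot at crop (397,138) and the held key at col 400, upright. Now to fit the ring and slot.

Run:
```python
from h import *
def ring(im,u0,v0,u1,v1,s=8,th=115):
    g=cv2.resize(np.ascontiguousarray(im[v0:v1,u0:u1]),None,fx=s,fy=s,interpolation=cv2.INTER_CUBIC)
    m=(g.min(2)>th).astype(np.uint8);cs,_=cv2.findContours(m,cv2.RETR_EXTERNAL,cv2.CHAIN_APPROX_NONE)
    q=max(cs,key=cv2.contourArea);e=cv2.fitEllipse(cv2.convexHull(q))
    return ((e[0][0]+.5)/s-.5+u0,(e[0][1]+.5)/s-.5+v0),np.array(e[1])/s
W14,c14=load("pics/wrist14.npz");W4,c4=load("pics/wrist4.npz")
r14=ring(W14,290,85,345,142);r4=ring(W4,292,90,333,135)
print(r14,r4,tri([(c14,r14[0]),(c4,r4[0])]))
for k in range(2):
    c=cam("wrist");o=observe();Rt=R.from_rotvec(o["tcp_rot"]).as_matrix()
    print("cam off",Rt.T@(c[1]-o["ee_pos"]))
for cc in (c14,c4):
  pass
P=onz(c14,*r14[0],.088);print("ring",P,"W4",onz(c4,*r4[0],.088),"tool",Rt.T@(P-o["ee_pos"]))
crop(W14,300,90,340,135,16,"pics/w14s.png")
```

```text
((318.0280113220215, 113.74100875854492), array([41.56357956, 43.08372116])) ((312.1521530151367, 111.83588218688965), array([29.96266937, 31.15424728])) (array([ 0.58640614, -0.23279693,  0.09830058]), [np.float64(0.00010513254371531737), np.float64(0.00010513254371500756)])
cam off [ 0.00132749 -0.07058547 -0.16591393]
cam off [ 0.00132749 -0.07058547 -0.16591393]
ring [ 0.58594576 -0.23273944  0.088     ] W4 [ 0.58633684 -0.23236909  0.088     ] tool [-0.0002452  -0.08105337  0.13262253]
```

View pics/w14s.png

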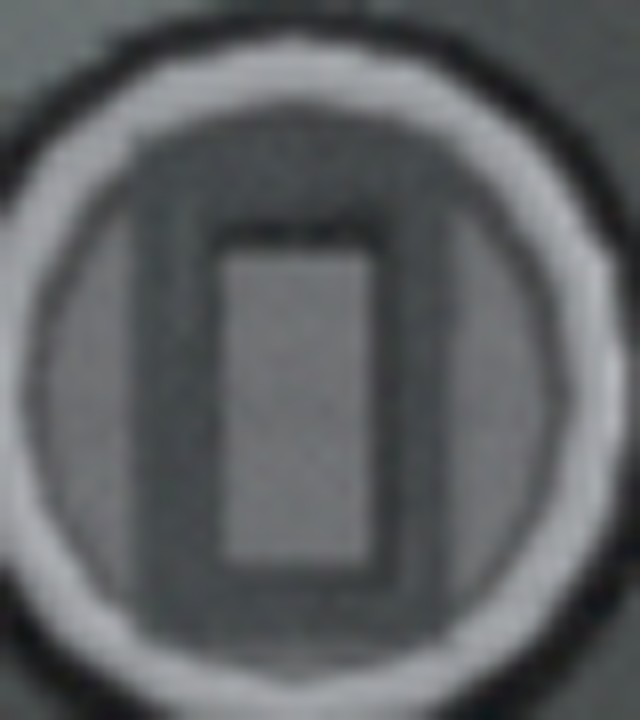

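Emit:
{"api": "play_rows", "payload": {"xyz": [[-15,3,-5],[-30,5,-15],[-45,8,-25],[-60,11,-40],[-72,13,-55],[-78,14,-70],[-78,14,-85],[-78,14,-85]], "rotation": [[0,0,0],[0,0,0],[0,0,0],[0,0,0],[0,0,0],[0,0,0],[0,0,0],[0,0,0]]}}

```text
time_s: 25.2
ee_pos: [0.5874, -0.2338, 0.1343]
tcp_rot: [-2.424, -1.997, 0.001]
ft_force: [0.7, -0.9, -0.2]
grip_width: 0.0121
```

Run:
```python
from h import *
im,c=snap("wrist",15)
o=observe();print(o["time_s"],o["ee_pos"],R.from_rotvec(o["tcp_rot"]).as_euler("xyz",degrees=True),o["grip_width"])
crop(im,240,140,400,280,5,"pics/w15c.png")
S,cs=snap("scene",15);crop(S,215,180,275,240,10,"pics/s15c.png")
Rt=R.from_rotvec(o["tcp_rot"]).as_matrix();print("off",Rt.T@(c[1]-o["ee_pos"]))
```

```text
25.25 [ 0.58782728 -0.23394209  0.13504236] [-1.79962714e+02 -8.81201337e-03  7.89697401e+01] 0.012093395502286474
off [ 0.00138899 -0.07082556 -0.16526753]
```

View pics/w15c.png

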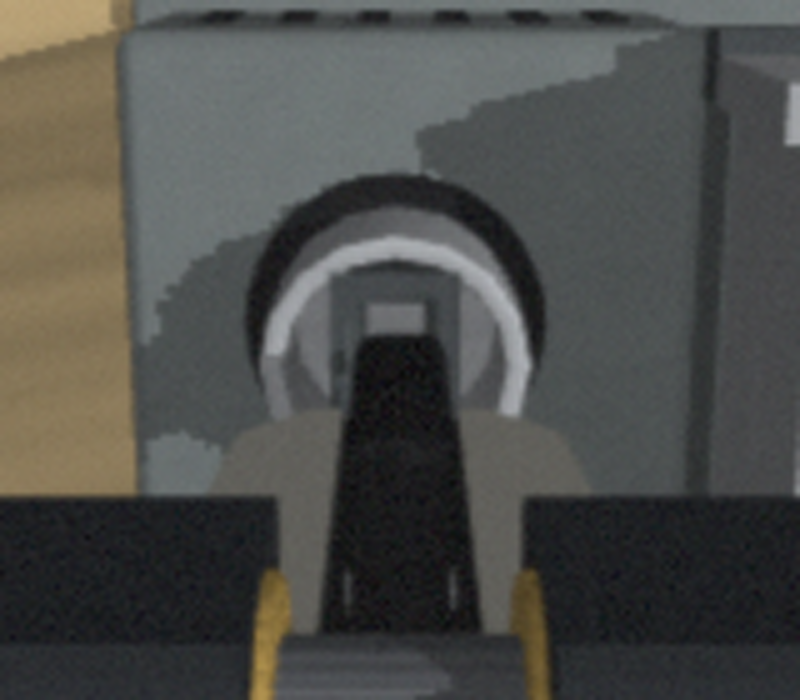

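View pics/s15c.png

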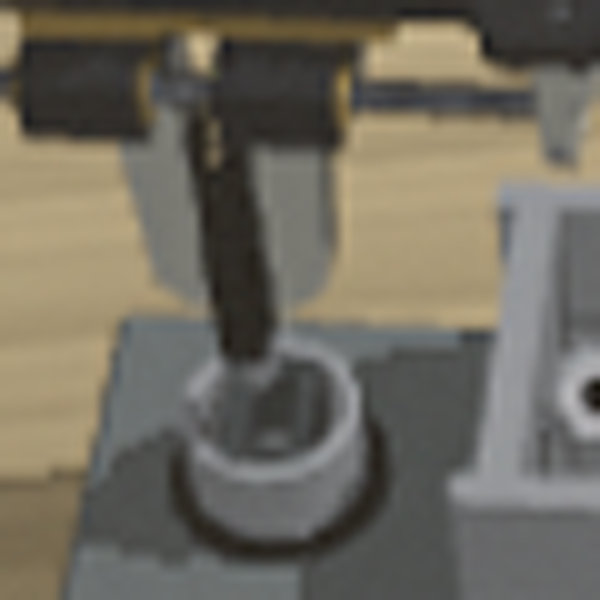

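Emit:
{"api": "play_rows", "payload": {"xyz": [[0,-0.6,-3],[0,-0.6,-7],[0,-0.6,-11],[0,-0.6,-15],[0,-0.6,-18],[0,-0.6,-21],[0,-0.6,-24],[0,-0.6,-24]], "rotation": [[0,0,0],[0,0,0],[0,0,0],[0,0,0],[0,0,0],[0,0,0],[0,0,0],[0,0,0]]}}

```text
time_s: 26.3
ee_pos: [0.5874, -0.2346, 0.1114]
tcp_rot: [-2.425, -1.997, 0.0]
ft_force: [-0.5, 0.9, -1.0]
grip_width: 0.0117
```

Run:
```python
from h import *
im,c=snap("wrist",16)
o=observe();print(o["time_s"],o["ee_pos"],R.from_rotvec(o["tcp_rot"]).as_euler("xyz",degrees=True),o["grip_width"],o["ft_force"],o["moment"])
crop(im,240,140,400,280,5,"pics/w16c.png")
S,cs=snap("scene",16);crop(S,215,180,275,240,10,"pics/s16c.png")
```

```text
26.35 [ 0.5874793  -0.23457995  0.11153079] [-1.79993757e+02 -9.41246617e-04  7.89576906e+01] 0.011755578864318795 [-0.58344399  0.45401372 -0.56635147] [-0.0061526   0.06007968  0.02770026]
```

View pics/w16c.png

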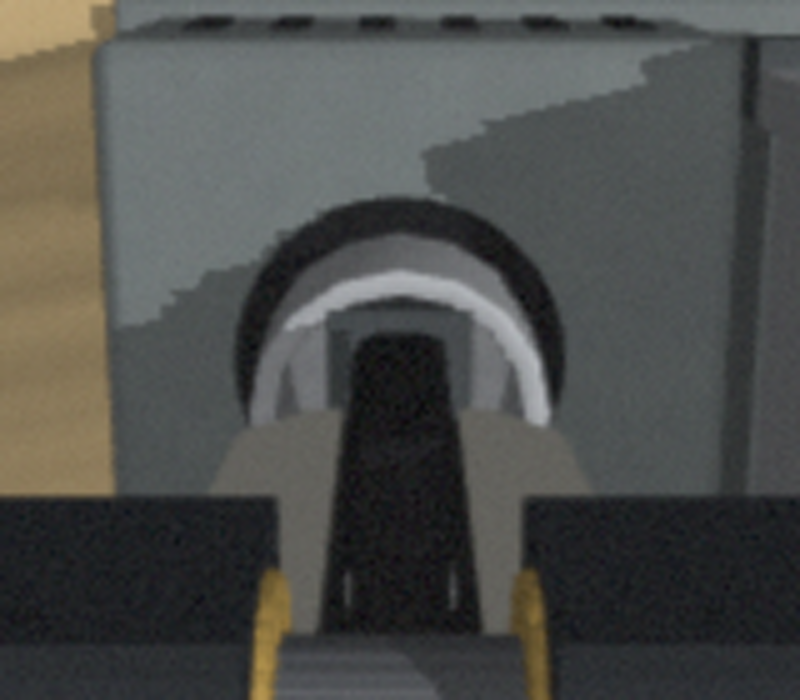

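View pics/s16c.png

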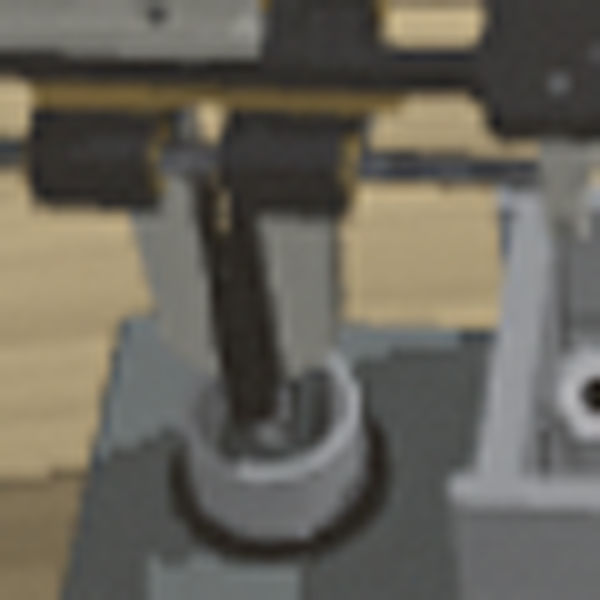

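No force, and the tip is about 9 mm below the mouth. I'll keep going.

Emit:
{"api": "play_rows", "payload": {"xyz": [[0,0,-2],[0,0,-4],[0,0,-6],[0,0,-8],[0,0,-10],[0,0,-12],[0,0,-13],[0,0,-13]], "rotation": [[0,0,0],[0,0,0],[0,0,0],[0,0,0],[0,0,0],[0,0,0],[0,0,0],[0,0,0]]}}

```text
time_s: 27.4
ee_pos: [0.5875, -0.2346, 0.0985]
tcp_rot: [-2.425, -1.997, 0.0]
ft_force: [0.2, 0.6, -2.0]
grip_width: 0.0123
```

Emit:
{"api": "play_rows", "payload": {"xyz": [[0,0,-0.5],[0,0,-1],[0,0,-1.5],[0,0,-2],[0,0,-2.5],[0,0,-2.5],[0,0,-2.5],[0,0,-2.5]], "rotation": [[0,0,0],[0,0,0],[0,0,0],[0,0,0],[0,0,0],[0,0,0],[0,0,0],[0,0,0]]}}

```text
time_s: 28.4
ee_pos: [0.5876, -0.2347, 0.0975]
tcp_rot: [2.424, 1.997, 0.001]
ft_force: [-2.4, 2.0, 12.4]
grip_width: 0.0121
```

Run:
```python
from h import *
o=observe();print(o["time_s"],o["ee_pos"],R.from_rotvec(o["tcp_rot"]).as_euler("xyz",degrees=True),o["grip_width"],o["ft_force"],o["moment"])
im,c=snap("wrist",17)
crop(im,240,140,400,280,5,"pics/w17c.png")
S,cs=snap("scene",17);crop(S,215,180,275,240,10,"pics/s17c.png")
```

```text
28.4 [ 0.58762126 -0.23465104  0.09748929] [1.79953410e+02 8.20628952e-03 7.89515815e+01] 0.01206692485590697 [-2.39429814  1.96075412 12.39683744] [ 0.32895509  0.88172949 -0.00753077]
```

View pics/w17c.png

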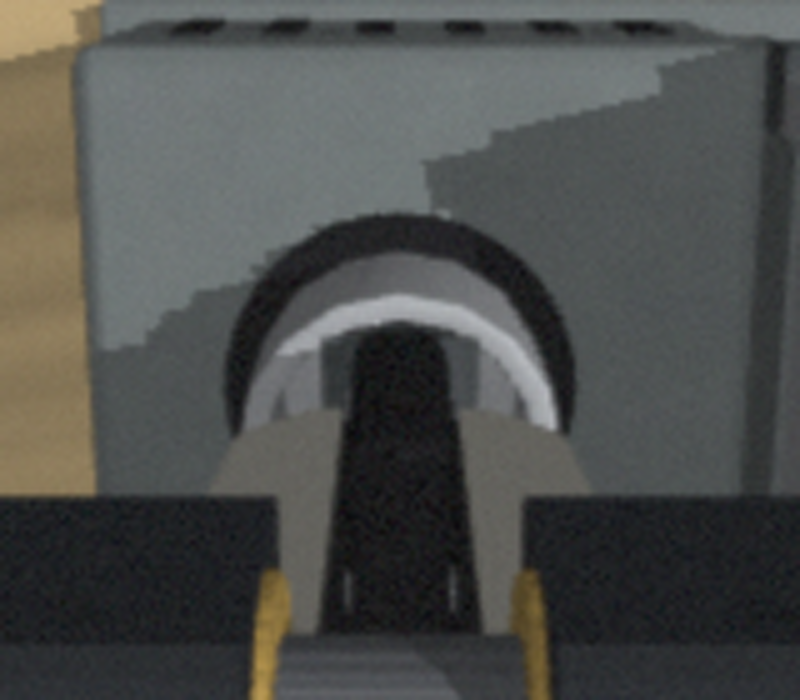

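View pics/s17c.png

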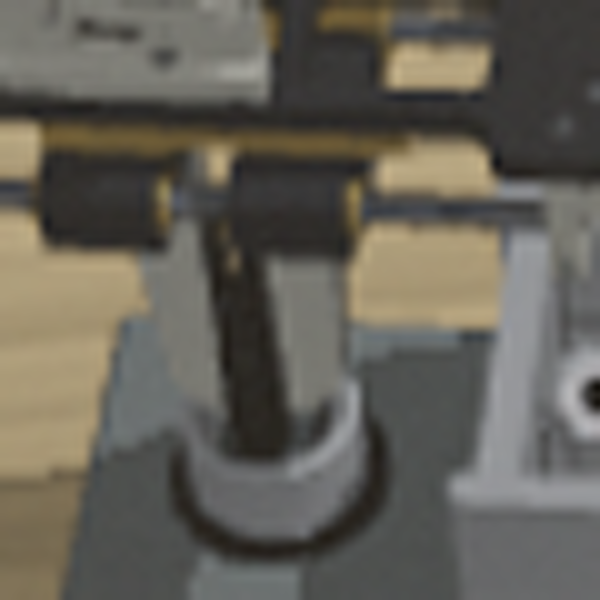

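Seated: TCP at 0.0975, as predicted, with 12 N up-force. I'll relax the press slightly and turn clockwise.

Emit:
{"api": "play_rows", "payload": {"xyz": [[0,0,1],[0,0,1],[0,0,1],[0,0,1],[0,0,1],[0,0,1],[0,0,1],[0,0,1]], "rotation": [[0,0,-5],[0,0,-13],[0,0,-22],[0,0,-31],[0,0,-40],[0,0,-49],[0,0,-58],[0,0,-64]], "newtons": 45}}

```text
time_s: 29.5
ee_pos: [0.5881, -0.2347, 0.0976]
tcp_rot: [3.115, 0.403, 0.002]
ft_force: [0.7, -0.5, 2.9]
grip_width: 0.0119
```

Run:
```python
from h import *
o=observe();print(o["time_s"],o["ee_pos"],R.from_rotvec(o["tcp_rot"]).as_euler("xyz",degrees=True),o["grip_width"],o["ft_force"],o["moment"],o["joints"].round(2))
```

```text
29.5 [ 0.58807855 -0.23467845  0.09763682] [ 1.79952568e+02 -5.82358320e-02  1.47419239e+01] 0.011920272788345255 [ 0.65705236 -0.53602347  2.89036941] [-0.09669023  0.02130008  0.07635269] [ 0.11  0.65  0.28  1.93 -0.3   0.6   0.84]
```

Emit:
{"api": "play_rows", "payload": {"xyz": [[0,0,0],[0,0,0],[0,0,0],[0,0,0],[0,0,0],[0,0,0],[0,0,0],[0,0,0]], "rotation": [[0,0,-2],[0,0,-4],[0,0,-6],[0,0,-8],[0,0,-9],[0,0,-10],[0,0,-10],[0,0,-10]]}}

```text
time_s: 30.5
ee_pos: [0.5881, -0.2347, 0.0976]
tcp_rot: [3.138, 0.137, 0.002]
ft_force: [0.9, 0.5, 5.1]
grip_width: 0.0118
```

Run:
```python
from h import *
o=observe();print(o["time_s"],o["ee_pos"],R.from_rotvec(o["tcp_rot"]).as_euler("xyz",degrees=True),o["grip_width"],o["ft_force"],o["moment"],o["joints"].round(2))
```

```text
30.5 [ 0.58805839 -0.23474689  0.09757184] [ 1.79982941e+02 -6.93562898e-02  5.00960074e+00] 0.011826171423060979 [0.85118029 0.45026567 5.13929096] [ 0.0053111  -0.07540733 -0.00098317] [ 0.08  0.66  0.32  1.93 -0.35  0.61  0.72]
```

Emit:
{"api": "play_rows", "payload": {"xyz": [[0,0,0],[0,0,0],[0,0,0],[0,0,0],[0,0,0],[0,0,0],[0,0,0],[0,0,0]], "rotation": [[0,0,-1],[0,0,-2],[0,0,-3],[0,0,-4],[0,0,-4],[0,0,-4],[0,0,-4],[0,0,-4]]}}

```text
time_s: 31.5
ee_pos: [0.5881, -0.2348, 0.0976]
tcp_rot: [3.141, 0.029, 0.002]
ft_force: [0.9, -0.1, 5.1]
grip_width: 0.0115
```

Run:
```python
from h import *
o=observe();print(o["time_s"],o["ee_pos"],R.from_rotvec(o["tcp_rot"]).as_euler("xyz",degrees=True),o["grip_width"],o["ft_force"],o["moment"],o["joint_torque"].round(3))
im,c=snap("wrist",18)
crop(im,240,140,400,280,5,"pics/w18c.png")
```

```text
31.5 [ 0.5881093  -0.23478064  0.09759213] [ 1.79980793e+02 -7.18200075e-02  1.04251080e+00] 0.011471533592512429 [ 0.94251033 -0.08816502  5.11917391] [-0.01522451  0.01501048  0.24351241] [  0.351 -66.638   7.35  -15.05   -0.172   0.161  -0.245]
```

View pics/w18c.png

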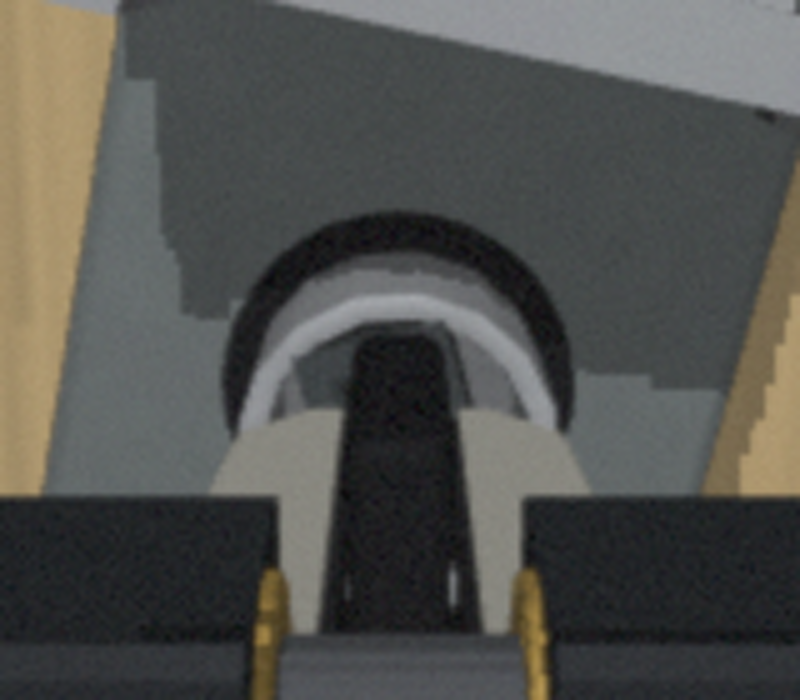

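The yaw moment rose to 0.24 N m, well above the 0.06 friction, so it's at the stop. Time to release the key and go up.

Emit:
{"api": "play_rows", "payload": {"xyz": [[0,0,0],[0,0,0],[0,0,0],[0,0,0],[0,0,15],[0,0,40],[0,0,70],[0,0,105]], "rotation": [[0,0,0],[0,0,0],[0,0,0],[0,0,0],[0,0,0],[0,0,0],[0,0,0],[0,0,0]], "jaw": 0.4}}

```text
time_s: 32.55
ee_pos: [0.5873, -0.2346, 0.2038]
tcp_rot: [3.141, 0.026, -0.0]
ft_force: [0.6, -0.5, 0.8]
grip_width: 0.037
```

Emit:
{"api": "play_rows", "payload": {"xyz": [[4,15,0],[8,35,0],[12,55,0],[16,80,0],[20,105,0],[24,118,0],[27,125,0],[27,125,0]], "rotation": [[0,0,-2],[0,0,-4],[0,0,-6],[0,0,-8],[0,0,-10],[0,0,-12],[0,0,-12],[0,0,-12]], "jaw": 0.6}}

```text
time_s: 33.55
ee_pos: [0.6148, -0.1094, 0.2026]
tcp_rot: [3.127, -0.3, 0.001]
ft_force: [-0.6, -0.7, 0.1]
grip_width: 0.0555
```

Run:
```python
from h import *
im,c=snap("wrist",19)
o=observe();print(o["time_s"],o["ee_pos"],R.from_rotvec(o["tcp_rot"]).as_euler("xyz",degrees=True))
crop(im,150,60,500,320,2.2,"pics/w19c.png")
S,cs=snap("scene",19);crop(S,205,180,335,280,6,"pics/s19c.png")
Rt=R.from_rotvec(o["tcp_rot"]).as_matrix();print("off",Rt.T@(c[1]-o["ee_pos"]))
```

```text
33.6 [ 0.61452653 -0.1100228   0.20255086] [ 1.79988022e+02 -2.59061128e-02 -1.10140674e+01]
off [-0.00166592 -0.07085912 -0.16600647]
```

View pics/w19c.png

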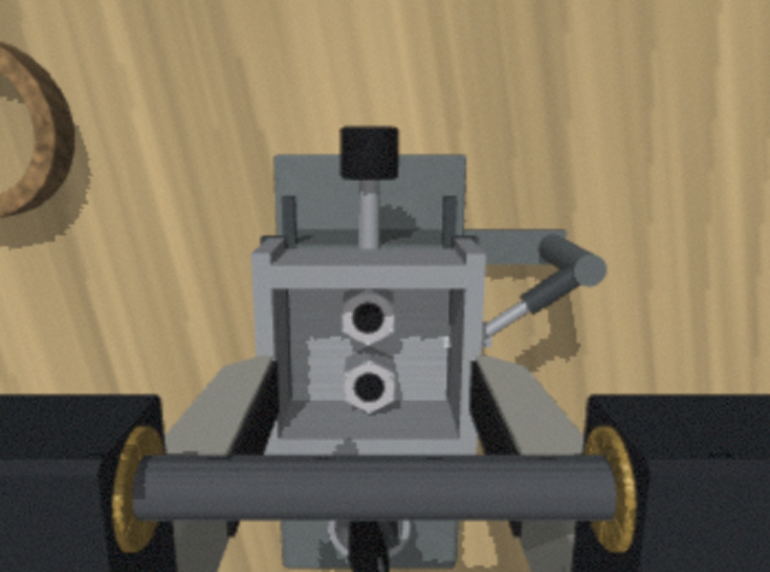

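View pics/s19c.png

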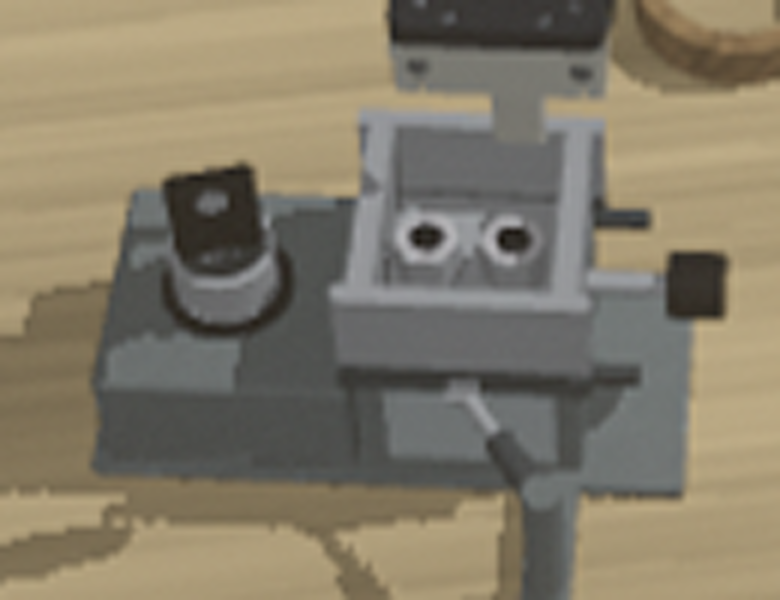

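The key is turned, both nuts sit on the shut gate, and the knob is at crop (369,153).

Emit:
{"api": "play_rows", "payload": {"xyz": [[2,15,0],[5,35,0],[8,55,-5],[10,66,-20],[10,66,-40],[10,66,-60],[10,66,-75],[10,66,-80]], "rotation": [[0,0,0],[0,0,0],[0,0,0],[0,0,0],[0,0,0],[0,0,0],[0,0,0],[0,0,0]], "jaw": 0.45}}

```text
time_s: 34.65
ee_pos: [0.624, -0.0434, 0.1207]
tcp_rot: [3.127, -0.302, -0.003]
ft_force: [-0.7, -0.1, 0.1]
grip_width: 0.0419
```

Run:
```python
from h import *
im,c=snap("wrist",20)
o=observe();print(o["time_s"],o["ee_pos"],R.from_rotvec(o["tcp_rot"]).as_euler("xyz",degrees=True),o["grip_width"])
crop(im,220,120,420,280,4,"pics/w20c.png")
S,cs=snap("scene",20);crop(S,205,150,335,280,5,"pics/s20c.png")
```

```text
34.7 [ 0.6240622  -0.04350711  0.1208012 ] [ 1.79967346e+02  8.70314854e-02 -1.10425384e+01] 0.04193136791545298
```

View pics/w20c.png

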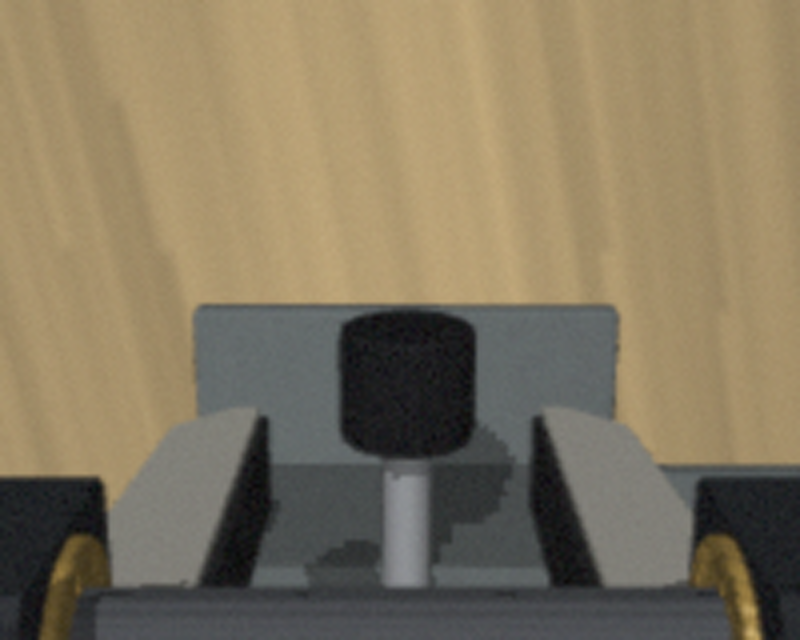

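View pics/s20c.png

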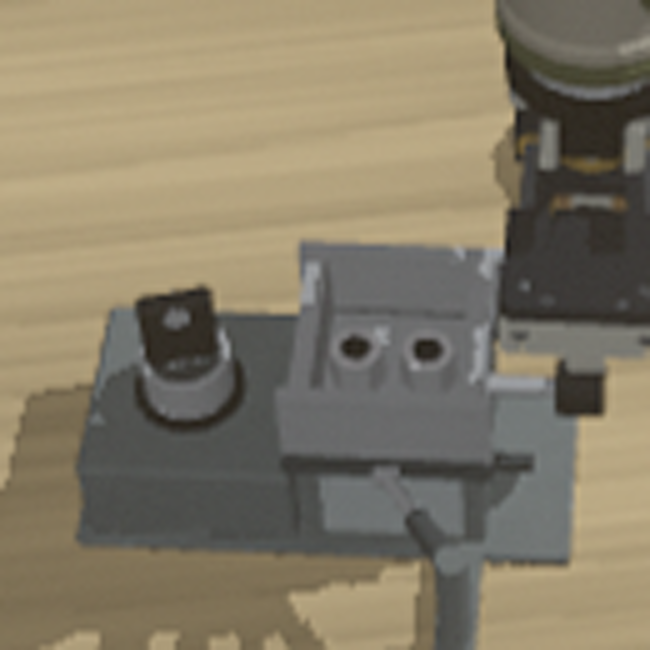

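Emit:
{"api": "play_rows", "payload": {"xyz": [[1,0,-10],[1.3,0,-20],[1.3,0,-30],[1.3,0,-42],[1.3,0,-54],[1.3,0,-63],[1.3,0,-66],[1.3,0,-66]], "rotation": [[0,0,0],[0,0,0],[0,0,0],[0,0,0],[0,0,0],[0,0,0],[0,0,0],[0,0,0]]}}

```text
time_s: 35.75
ee_pos: [0.6258, -0.0437, 0.056]
tcp_rot: [3.127, -0.302, -0.0]
ft_force: [-0.1, -0.3, 0.1]
grip_width: 0.0423
```

Emit:
{"api": "play_rows", "payload": {"xyz": [[0,0,0],[0,0,0],[0,0,0],[0,0,0],[0,0,0],[0,0,0],[0,0,0],[0,0,0]], "rotation": [[0,0,0],[0,0,0],[0,0,0],[0,0,0],[0,0,0],[0,0,0],[0,0,0],[0,0,0]], "jaw": 0, "newtons": 40}}

```text
time_s: 36.75
ee_pos: [0.6254, -0.0434, 0.0564]
tcp_rot: [-3.127, 0.302, 0.001]
ft_force: [-3.2, 0.4, 5.7]
grip_width: 0.027
```

Run:
```python
from h import *
im,c=snap("wrist",21)
o=observe();print(o["time_s"],o["ee_pos"],R.from_rotvec(o["tcp_rot"]).as_euler("xyz",degrees=True),o["grip_width"],o["ft_force"])
crop(im,220,120,420,280,4,"pics/w21c.png")
```

```text
36.8 [ 0.62540965 -0.04343686  0.05638987] [-1.79983792e+02  3.64930984e-02 -1.10406137e+01] 0.026956988546880795 [-2.82568443  0.35571802  4.89850759]
```

View pics/w21c.png

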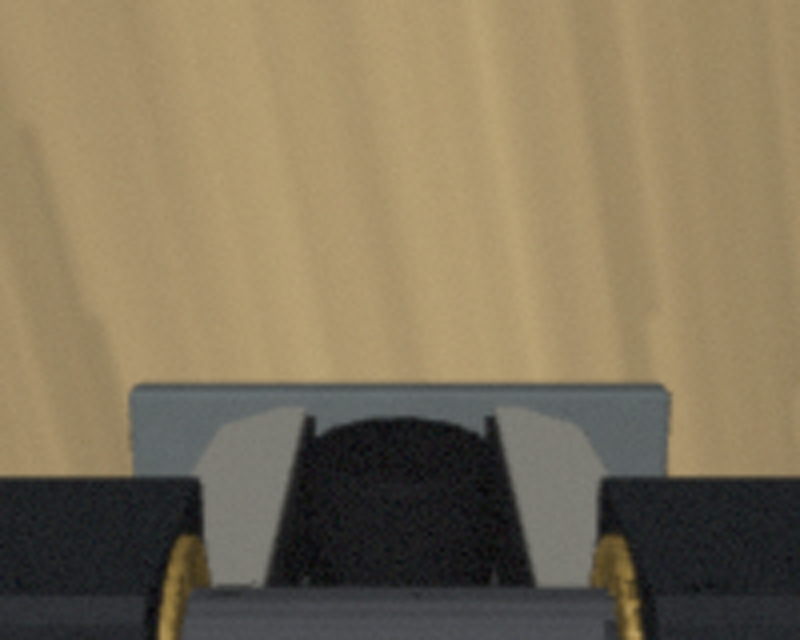

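Emit:
{"api": "play_rows", "payload": {"xyz": [[1,5,0],[2.5,13,0],[4.2,22,0],[6.1,32,0],[8,42,0],[10,52,0],[12,62,0],[13.4,69,0]], "rotation": [[0,0,0],[0,0,0],[0,0,0],[0,0,0],[0,0,0],[0,0,0],[0,0,0],[0,0,0]]}}

```text
time_s: 37.8
ee_pos: [0.6388, 0.0255, 0.0564]
tcp_rot: [3.127, -0.301, -0.001]
ft_force: [-6.9, -12.1, 8.0]
grip_width: 0.0268
```

Emit:
{"api": "play_rows", "payload": {"xyz": [[0.3,1.5,0],[0.3,1.5,0],[0.3,1.5,0],[0.3,1.5,0],[0.3,1.5,0],[0.3,1.5,0],[0.3,1.5,0],[0.3,1.5,0]], "rotation": [[0,0,0],[0,0,0],[0,0,0],[0,0,0],[0,0,0],[0,0,0],[0,0,0],[0,0,0]]}}

```text
time_s: 38.8
ee_pos: [0.6388, 0.0254, 0.0564]
tcp_rot: [3.125, -0.304, -0.001]
ft_force: [-4.6, -4.3, 6.6]
grip_width: 0.0272
```

Run:
```python
from h import *
im,c=snap("wrist",22)
o=observe();print(o["time_s"],o["ee_pos"],R.from_rotvec(o["tcp_rot"]).as_euler("xyz",degrees=True),o["grip_width"],o["ft_force"])
crop(im,150,100,490,320,2.2,"pics/w22c.png")
S,cs=snap("scene",22);crop(S,205,150,335,280,5,"pics/s22c.png")
T,cs=snap("top",22);crop(T,310,120,440,210,6,"pics/t22c.png")
```

```text
38.85 [0.63879515 0.02536169 0.05637464] [ 1.79910624e+02  3.68548229e-02 -1.10985331e+01] 0.027125199762345845 [-5.46217197 -4.49279712  6.27700077]
```

View pics/s22c.png

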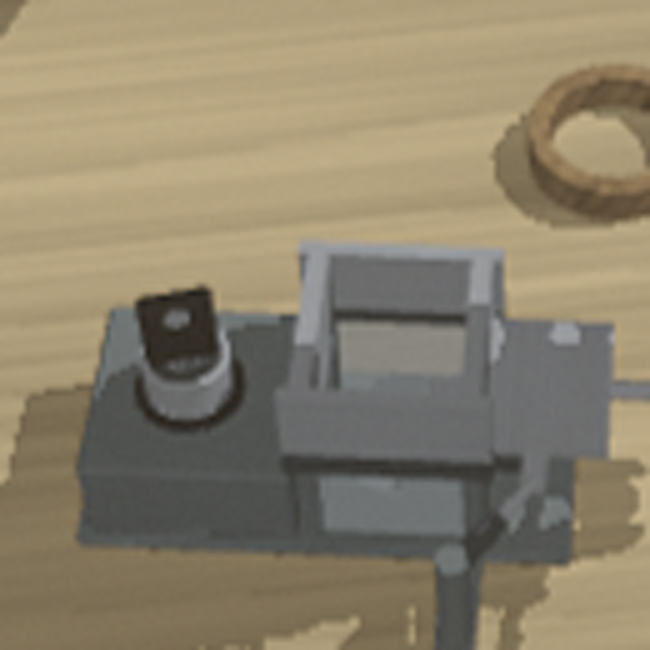

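View pics/t22c.png

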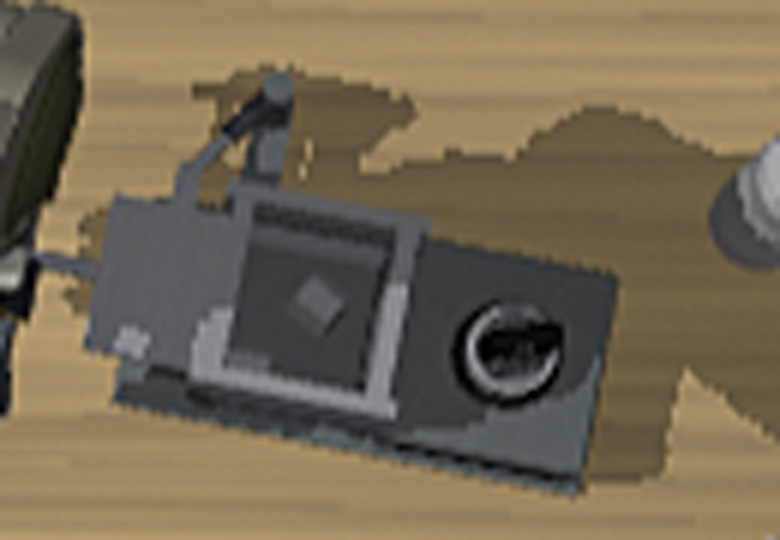

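Run:
```python
from h import *
for n,(u0,v0,u1,v1) in {"scene":(255,195,312,268),"top":(340,145,390,195)}.items():
    im,_=load(f"pics/{n}22.npz")
    g=np.clip(im.astype(float)*1.8,0,255).astype(np.uint8)
    crop(g,u0,v0,u1,v1,8,f"pics/{n}22b.png")
```

```text
(no output)
```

View pics/scene22b.png

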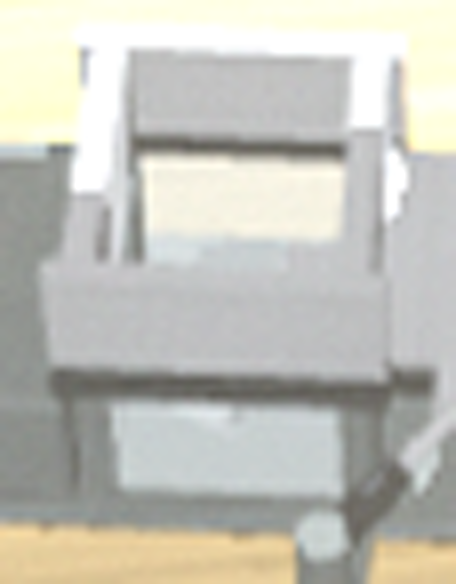

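View pics/top22b.png

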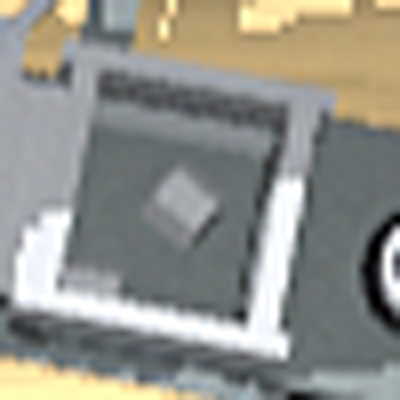

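Gate is fully out: 70.1 mm of travel with the stop reacting. One nut lies in the middle of the basket and the other seems to be in the (-x,+y) corner. Time to push home.

Emit:
{"api": "play_rows", "payload": {"xyz": [[-1,-5,0],[-2.7,-14,0],[-4.7,-24,0],[-6.6,-34,0],[-8.5,-44,0],[-10.5,-54,0],[-12.4,-64,0],[-13.7,-70.5,0]], "rotation": [[0,0,0],[0,0,0],[0,0,0],[0,0,0],[0,0,0],[0,0,0],[0,0,0],[0,0,0]]}}

```text
time_s: 39.95
ee_pos: [0.6253, -0.0436, 0.0564]
tcp_rot: [-3.126, 0.303, 0.001]
ft_force: [-1.4, 14.5, 6.3]
grip_width: 0.0272
```

Emit:
{"api": "play_rows", "payload": {"xyz": [[-0.2,-0.8,0],[-0.4,-1.6,0],[-0.4,-2,0],[-0.4,-2,0],[-0.4,-2,0],[-0.4,-2,0],[-0.4,-2,0],[-0.4,-2,0]], "rotation": [[0,0,0],[0,0,0],[0,0,0],[0,0,0],[0,0,0],[0,0,0],[0,0,0],[0,0,0]]}}

```text
time_s: 40.95
ee_pos: [0.6254, -0.0435, 0.0564]
tcp_rot: [-3.125, 0.3, 0.001]
ft_force: [-2.4, 6.9, 6.2]
grip_width: 0.0267
```

Run:
```python
from h import *
o=observe();print(o["time_s"],o["ee_pos"],R.from_rotvec(o["tcp_rot"]).as_euler("xyz",degrees=True),o["grip_width"],o["ft_force"])
```

```text
40.95 [ 0.62536828 -0.04346495  0.05639338] [-1.79874164e+02  5.08186659e-02 -1.09603661e+01] 0.026732621841067557 [-2.43979539  6.88060108  6.1909027 ]
```

Home: same pose as at the start, with the stop pushing back. I'll release, rise and look.

Emit:
{"api": "play_rows", "payload": {"xyz": [[0,1,0],[0,1,0],[0,1,0],[0,1,15],[0,1,40],[0,1,70],[0,1,100],[0,1,140]], "rotation": [[0,0,0],[0,0,0],[0,0,0],[0,0,0],[0,0,0],[0,0,0],[0,0,0],[0,0,0]], "jaw": 0.45}}

```text
time_s: 41.95
ee_pos: [0.625, -0.0448, 0.1977]
tcp_rot: [3.127, -0.303, -0.001]
ft_force: [0.2, 0.1, 0.4]
grip_width: 0.0421
```

Emit:
{"api": "play_rows", "payload": {"xyz": [[-4,-20,8],[-9,-45,8],[-14,-75,8],[-19,-105,8],[-24,-130,8],[-29,-155,8],[-34,-172,8],[-34,-175,8]], "rotation": [[0,0,0],[0,0,0],[0,0,0],[0,0,0],[0,0,0],[0,0,0],[0,0,0],[0,0,0]]}}

```text
time_s: 42.95
ee_pos: [0.5905, -0.2212, 0.2042]
tcp_rot: [3.126, -0.306, -0.0]
ft_force: [0.6, 0.8, 0.1]
grip_width: 0.0419
```

Run:
```python
from h import *
im,c=snap("wrist",23)
o=observe();print(o["time_s"],o["ee_pos"],R.from_rotvec(o["tcp_rot"]).as_euler("xyz",degrees=True),o["grip_width"],o["ft_force"])
crop(im,150,20,490,260,2.3,"pics/w23c.png")
S,cs=snap("scene",23);crop(S,205,180,335,280,6,"pics/s23c.png")
T,cs=snap("top",23);crop(T,310,120,440,210,6,"pics/t23c.png")
```

```text
43.0 [ 0.59102448 -0.22041673  0.20409348] [ 1.79996188e+02  1.04611989e-02 -1.11188232e+01] 0.04163315360029743 [-1.0087713   0.11709428 -0.25135563]
```

View pics/s23c.png

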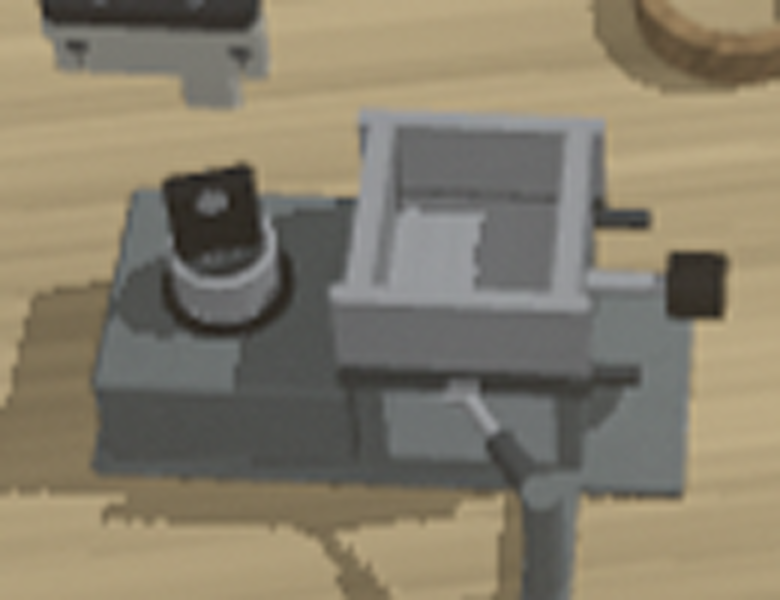

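View pics/w23c.png

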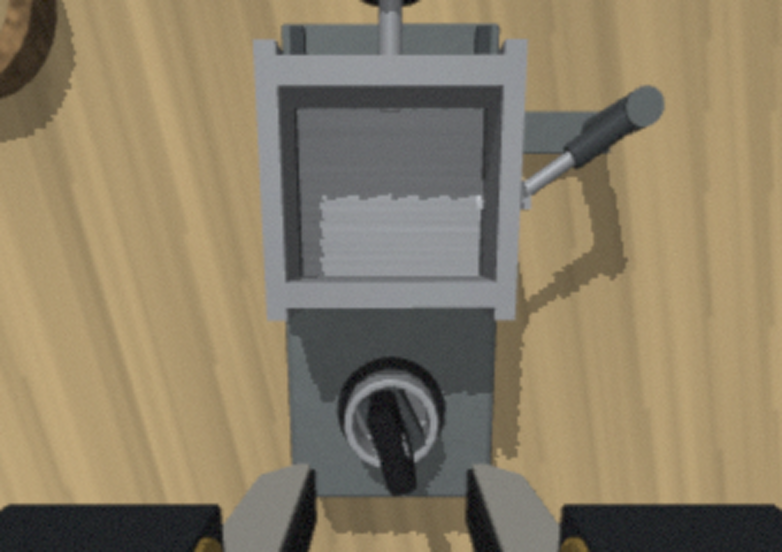

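The hopper is empty, the gate is home, and the key is still in the switch, turned on. Regrasping the key.

Emit:
{"api": "play_rows", "payload": {"xyz": [[-1,-5,0],[-2,-10,0],[-3,-14.2,-5],[-3,-14.2,-15],[-3,-14.2,-27],[-3,-14.2,-40],[-3,-14.2,-48],[-3,-14.2,-48]], "rotation": [[0,0,6],[0,0,12],[0,0,12],[0,0,12],[0,0,12],[0,0,12],[0,0,12],[0,0,12]]}}

```text
time_s: 44.1
ee_pos: [0.5881, -0.2336, 0.1552]
tcp_rot: [-3.141, -0.026, 0.002]
ft_force: [0.8, 0.1, 0.2]
grip_width: 0.0416
```

Run:
```python
from h import *
im,c=snap("wrist",24)
o=observe();print(o["time_s"],o["ee_pos"],R.from_rotvec(o["tcp_rot"]).as_euler("xyz",degrees=True),o["grip_width"],o["ft_force"])
crop(im,240,140,400,280,5,"pics/w24c.png")
```

```text
44.15 [ 0.5883347  -0.23380948  0.15580162] [-1.79996986e+02  3.23266180e-02  9.46885836e-01] 0.041779838112052804 [ 0.73863513  0.82499098 -0.0643449 ]
```

View pics/w24c.png

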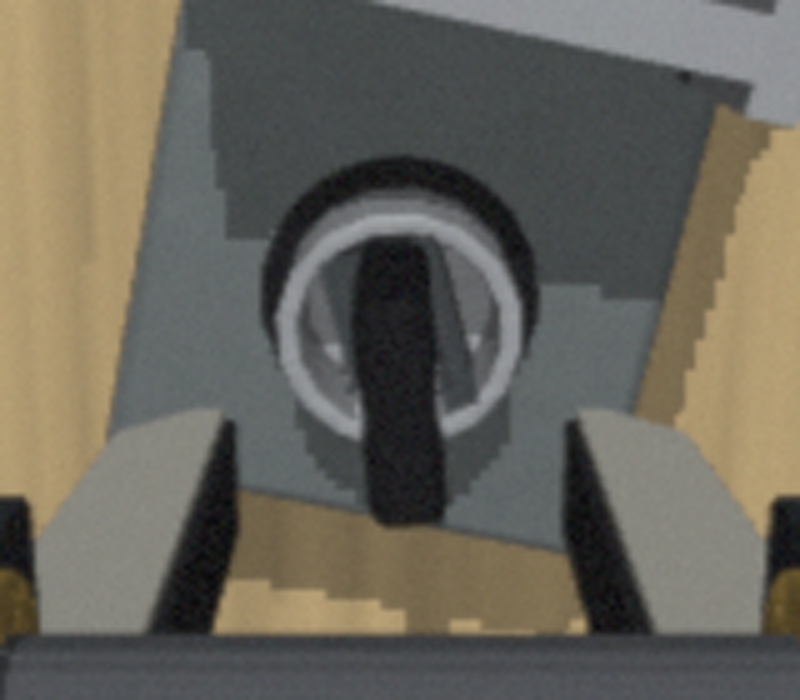

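Emit:
{"api": "play_rows", "payload": {"xyz": [[0,-1,-10],[0,-1,-22],[0,-1,-34],[0,-1,-46],[0,-1,-54],[0,-1,-58],[0,-1,-58],[0,-1,-58]], "rotation": [[0,0,2],[0,0,2],[0,0,2],[0,0,2],[0,0,2],[0,0,2],[0,0,2],[0,0,2]]}}

```text
time_s: 45.15
ee_pos: [0.5886, -0.2349, 0.0984]
tcp_rot: [3.14, 0.081, 0.001]
ft_force: [1.0, 0.3, -0.8]
grip_width: 0.0421
```

Emit:
{"api": "play_rows", "payload": {"xyz": [[0,0,0],[0,0,0],[0,0,0],[0,0,0],[0,0,0],[0,0,0],[0,0,0],[0,0,0]], "rotation": [[0,0,0],[0,0,0],[0,0,0],[0,0,0],[0,0,0],[0,0,0],[0,0,0],[0,0,0]], "jaw": 0, "newtons": 45}}

```text
time_s: 46.15
ee_pos: [0.5882, -0.2348, 0.0982]
tcp_rot: [-3.14, -0.081, 0.001]
ft_force: [-1.3, 0.5, 4.1]
grip_width: 0.0118
```

Run:
```python
from h import *
o=observe();print(o["time_s"],o["ee_pos"],R.from_rotvec(o["tcp_rot"]).as_euler("xyz",degrees=True),o["grip_width"],o["ft_force"],o["moment"])
```

```text
46.15 [ 0.58820762 -0.2347515   0.09815401] [-1.79992805e+02  1.89287732e-02  2.95929619e+00] 0.011805663495789256 [-1.31611353  0.47137071  4.09742682] [0.06301814 0.66968629 0.09089058]
```

Emit:
{"api": "play_rows", "payload": {"xyz": [[0,0,0],[0,0,0],[0,0,0],[0,0,0],[0,0,0],[0,0,0],[0,0,0],[0,0,0]], "rotation": [[0,0,6],[0,0,15],[0,0,24],[0,0,33],[0,0,42],[0,0,51],[0,0,60],[0,0,68]]}}

```text
time_s: 47.15
ee_pos: [0.5888, -0.2354, 0.0982]
tcp_rot: [2.554, 1.828, 0.001]
ft_force: [-0.1, -0.9, 0.6]
grip_width: 0.012
```

Emit:
{"api": "play_rows", "payload": {"xyz": [[0,0,0],[0,0,0],[0,0,0],[0,0,0],[0,0,0],[0,0,0],[0,0,0],[0,0,0]], "rotation": [[0,0,3],[0,0,6],[0,0,8],[0,0,10],[0,0,12],[0,0,13],[0,0,13],[0,0,13]]}}

```text
time_s: 48.15
ee_pos: [0.5888, -0.235, 0.0982]
tcp_rot: [2.335, 2.1, 0.001]
ft_force: [2.0, -3.1, -0.8]
grip_width: 0.0117
```

Run:
```python
from h import *
o=observe();print(o["time_s"],o["ee_pos"],R.from_rotvec(o["tcp_rot"]).as_euler("xyz",degrees=True),o["grip_width"],o["ft_force"],o["moment"])
```

```text
48.15 [ 0.58876339 -0.23496669  0.09822556] [1.79955440e+02 1.26736725e-02 8.39411642e+01] 0.011727982342150596 [ 1.99635369 -3.14047912 -0.81145072] [-0.87614311 -0.73628297 -0.09863344]
```

Moment is −0.10, so it is turning but not clearly at the stop yet. A bit more.

Emit:
{"api": "play_rows", "payload": {"xyz": [[0,0,0],[0,0,0],[0,0,0],[0,0,0],[0,0,0],[0,0,0],[0,0,0],[0,0,0]], "rotation": [[0,0,1],[0,0,2],[0,0,3],[0,0,4],[0,0,5],[0,0,5],[0,0,5],[0,0,5]]}}

```text
time_s: 49.15
ee_pos: [0.5886, -0.2349, 0.0982]
tcp_rot: [2.241, 2.201, 0.0]
ft_force: [2.5, -3.2, -0.4]
grip_width: 0.0119
```

Run:
```python
from h import *
o=observe();print(o["time_s"],o["ee_pos"],R.from_rotvec(o["tcp_rot"]).as_euler("xyz",degrees=True),o["grip_width"],o["ft_force"],o["moment"])
im,c=snap("wrist",25);crop(im,240,140,400,280,5,"pics/w25c.png")
```

```text
49.15 [ 0.58860226 -0.23485654  0.0981997 ] [1.79976811e+02 8.30454656e-03 8.89535579e+01] 0.011869362893800181 [ 2.47733321 -3.23367133 -0.4372618 ] [-0.91041713 -0.82050694 -0.06435531]
```

View pics/w25c.png

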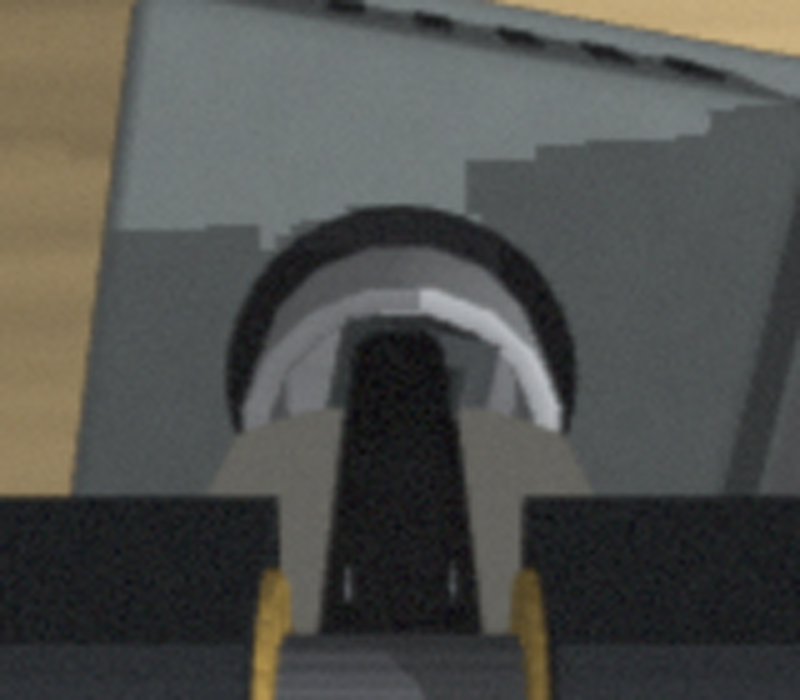

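Emit:
{"api": "play_rows", "payload": {"xyz": [[0,0,0],[0,0,0],[0,0,0],[0,0,0],[0,0,0],[0,0,0],[0,0,0],[0,0,0]], "rotation": [[0,0,1],[0,0,2],[0,0,3],[0,0,4],[0,0,4],[0,0,4],[0,0,4],[0,0,4]]}}

```text
time_s: 50.2
ee_pos: [0.5886, -0.2349, 0.0982]
tcp_rot: [2.164, 2.277, 0.0]
ft_force: [3.1, -3.8, 0.6]
grip_width: 0.0117
```

Run:
```python
from h import *
o=observe();print(o["time_s"],o["ee_pos"],R.from_rotvec(o["tcp_rot"]).as_euler("xyz",degrees=True),o["grip_width"],o["ft_force"],o["moment"])
im,c=snap("wrist",26);crop(im,240,140,400,280,5,"pics/w26c.png")
```

```text
50.2 [ 0.58858076 -0.23488733  0.09820098] [1.79978368e+02 7.94586613e-03 9.29284352e+01] 0.011669053918463965 [ 3.10193659 -3.81997683  0.59016676] [-0.90409838 -0.8840863  -0.23395662]
```

View pics/w26c.png

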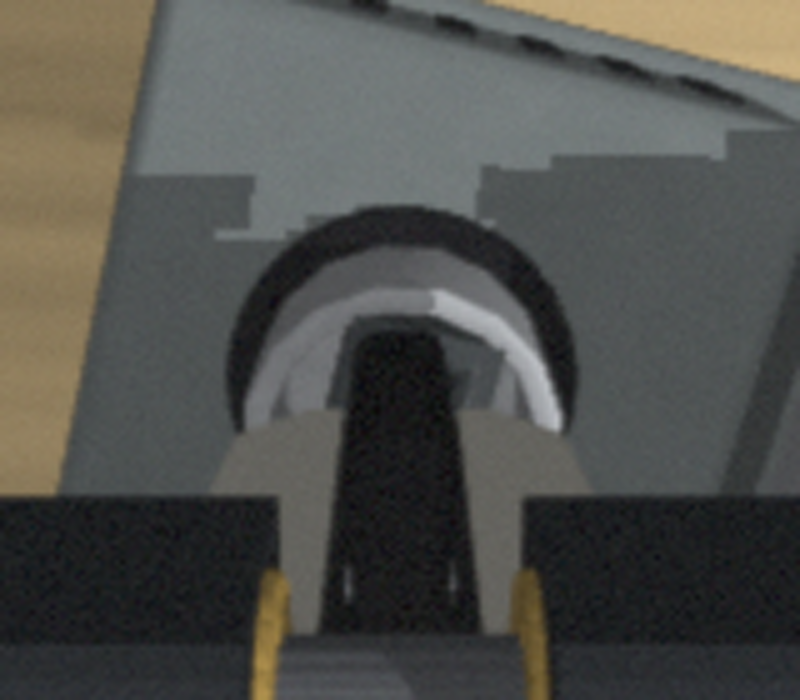

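The moment spikes to −0.23 and the slot is parallel to the deck again: fully off. I'll turn back to mid-play and draw the key out.

Emit:
{"api": "play_rows", "payload": {"xyz": [[0,0,0],[0,0,0],[0,0,0],[0,0,0],[0,0,5],[0,0,12],[0,0,20],[0,0,30]], "rotation": [[0,0,-5],[0,0,-10],[0,0,-13],[0,0,-13],[0,0,-13],[0,0,-13],[0,0,-13],[0,0,-13]]}}

```text
time_s: 51.25
ee_pos: [0.5883, -0.2348, 0.1287]
tcp_rot: [-2.407, -2.018, 0.0]
ft_force: [0.5, 0.3, -1.4]
grip_width: 0.012
```

Run:
```python
from h import *
im,c=snap("wrist",27);crop(im,240,140,400,280,5,"pics/w27c.png")
o=observe();print(o["time_s"],o["ee_pos"],R.from_rotvec(o["tcp_rot"]).as_euler("xyz",degrees=True),o["grip_width"],o["ft_force"],o["moment"])
```

```text
51.3 [ 0.58897795 -0.2350753   0.13011201] [1.79900621e+02 1.37173122e-02 7.99534023e+01] 0.011698318413996243 [-0.17364252 -0.61700323  0.62405338] [-0.01025697 -0.01319941 -0.01177229]
```

View pics/w27c.png

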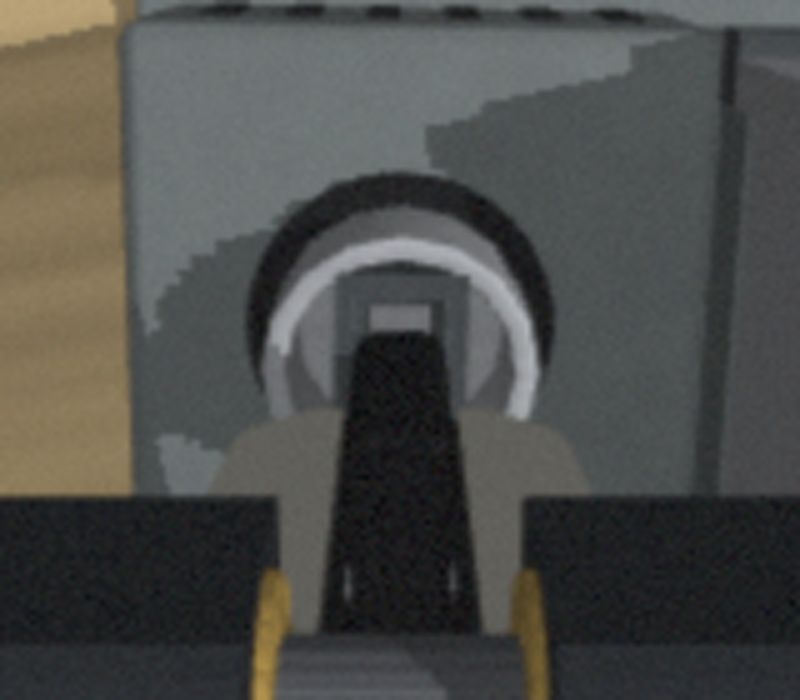

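Emit:
{"api": "play_rows", "payload": {"xyz": [[0,0,25],[0,0,60],[-5,-6,90],[-20,-23,92],[-40,-45,92],[-60,-68,92],[-80,-90,92],[-100,-113,92]], "rotation": [[0,0,0],[0,0,-10],[0,0,-20],[0,0,-30],[0,0,-40],[0,0,-50],[0,0,-60],[0,0,-70]]}}

```text
time_s: 52.3
ee_pos: [0.4878, -0.3483, 0.2205]
tcp_rot: [3.13, 0.264, 0.001]
ft_force: [0.2, 0.1, 0.1]
grip_width: 0.012
```

Emit:
{"api": "play_rows", "payload": {"xyz": [[-12,-14,0],[-19,-21,-10],[-19,-21,-25],[-19,-21,-45],[-19,-21,-65],[-19,-21,-85],[-19,-21,-97],[-19,-21,-97]], "rotation": [[0,0,-10],[0,0,-20],[0,0,-30],[0,0,-40],[0,0,-50],[0,0,-60],[0,0,-70],[0,0,-71.5]]}}

```text
time_s: 53.3
ee_pos: [0.4693, -0.3682, 0.1225]
tcp_rot: [2.7, -1.607, -0.003]
ft_force: [-0.0, 0.3, -0.4]
grip_width: 0.0113
```

Run:
```python
from h import *
im,c=snap("wrist",28);crop(im,240,140,400,280,5,"pics/w28c.png")
o=observe();print(o["time_s"],o["ee_pos"],R.from_rotvec(o["tcp_rot"]).as_euler("xyz",degrees=True),o["grip_width"],o["ft_force"])
S,cs=snap("scene",28);crop(S,165,150,225,225,8,"pics/s28c.png")
```

```text
53.35 [ 0.46949625 -0.36860161  0.12309494] [ 1.79974875e+02  2.62199086e-02 -6.14755002e+01] 0.011545347197358257 [-0.02513463 -0.02655981 -0.97679105]
```

View pics/w28c.png

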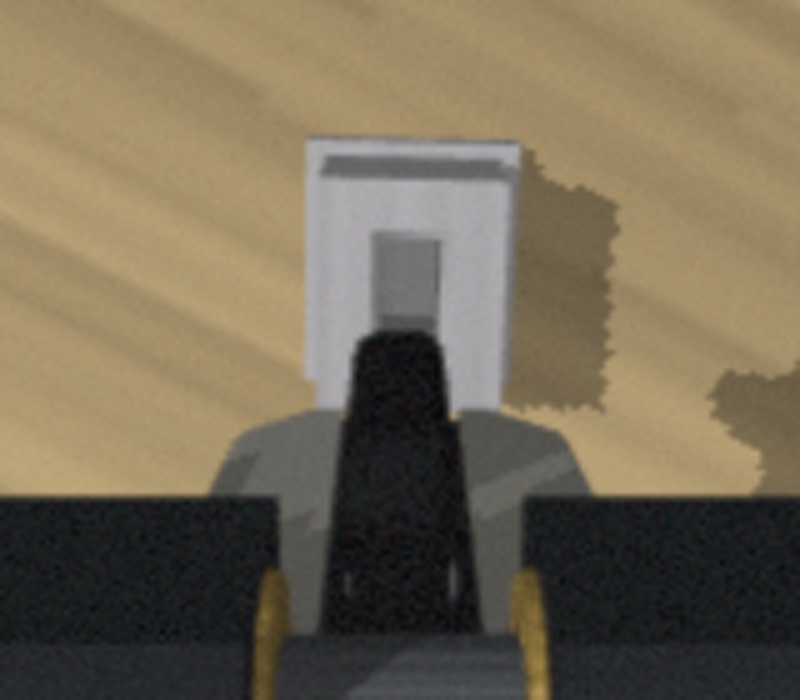

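View pics/s28c.png

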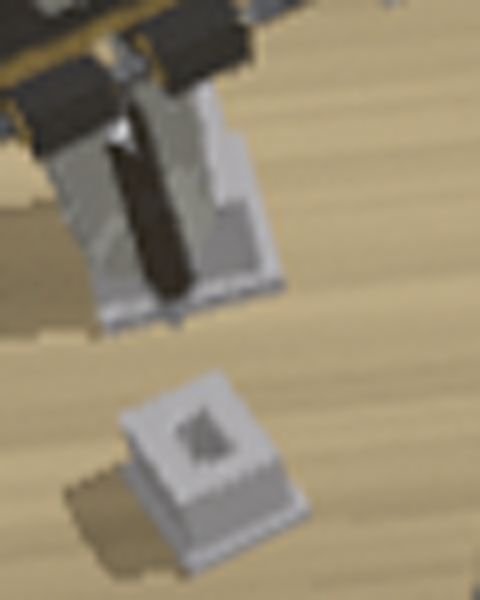

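Emit:
{"api": "play_rows", "payload": {"xyz": [[0.4,-0.7,-8],[0.4,-0.7,-18],[0.4,-0.7,-28],[0.4,-0.7,-38],[0.4,-0.7,-48],[0.4,-0.7,-50],[0.4,-0.7,-50],[0.4,-0.7,-50]], "rotation": [[0,0,0],[0,0,0],[0,0,0],[0,0,0],[0,0,0],[0,0,0],[0,0,0],[0,0,0]]}}

```text
time_s: 54.4
ee_pos: [0.47, -0.3696, 0.0734]
tcp_rot: [2.699, -1.607, 0.001]
ft_force: [0.0, -0.3, -1.0]
grip_width: 0.0116
```

Run:
```python
from h import *
im,c=snap("wrist",29);crop(im,240,140,400,280,5,"pics/w29c.png")
o=observe();print(o["time_s"],o["ee_pos"],R.from_rotvec(o["tcp_rot"]).as_euler("xyz",degrees=True),o["grip_width"],o["ft_force"])
S,cs=snap("scene",29);crop(S,165,165,225,225,10,"pics/s29c.png")
```

```text
54.45 [ 0.46999727 -0.36961629  0.07345207] [-1.79986763e+02 -2.95965372e-02 -6.15375495e+01] 0.012141855078511824 [ 0.38498522 -0.04166437 -1.15284558]
```

View pics/w29c.png

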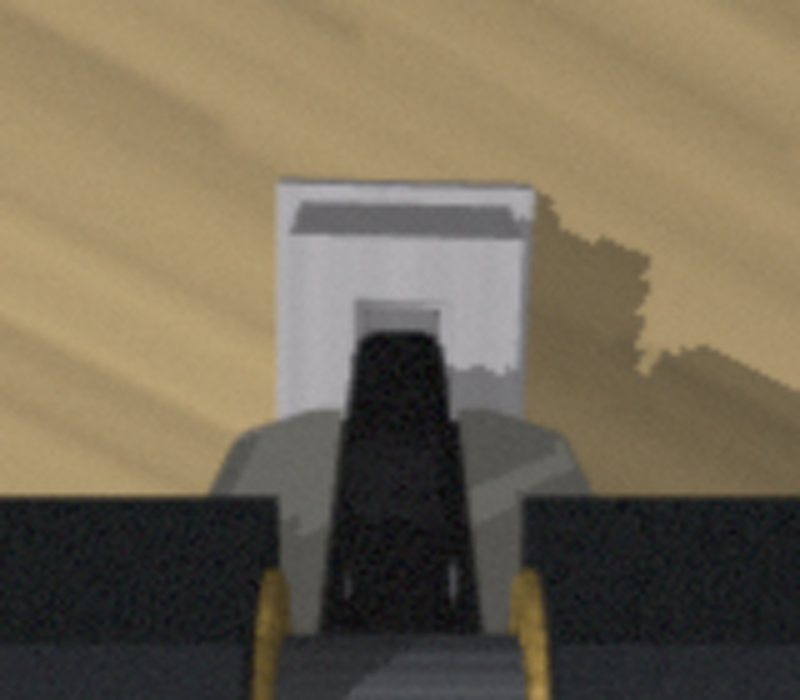

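View pics/s29c.png

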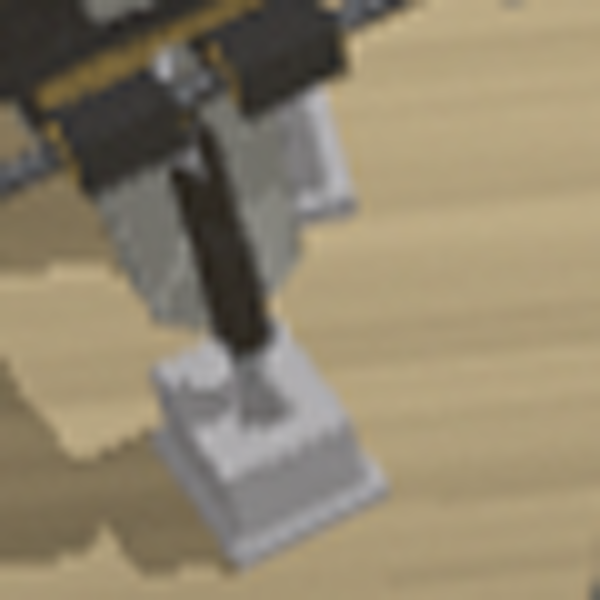

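The slot (col 398) and key (col 398) line up.

Emit:
{"api": "play_rows", "payload": {"xyz": [[0,0,-4],[0,0,-8],[0,0,-12],[0,0,-15],[0,0,-18],[0,0,-21],[0,0,-23],[0,0,-23]], "rotation": [[0,0,0],[0,0,0],[0,0,0],[0,0,0],[0,0,0],[0,0,0],[0,0,0],[0,0,0]]}}

```text
time_s: 55.5
ee_pos: [0.4698, -0.3695, 0.05]
tcp_rot: [2.699, -1.607, -0.0]
ft_force: [-0.8, -0.0, -1.0]
grip_width: 0.0117
```

Emit:
{"api": "play_rows", "payload": {"xyz": [[0,0,-2],[0,0,-4],[0,0,-6],[0,0,-7.5],[0,0,-8.5],[0,0,-8.5],[0,0,-8.5],[0,0,-8.5]], "rotation": [[0,0,0],[0,0,0],[0,0,0],[0,0,0],[0,0,0],[0,0,0],[0,0,0],[0,0,0]]}}

```text
time_s: 56.5
ee_pos: [0.4698, -0.3695, 0.0422]
tcp_rot: [-2.699, 1.607, -0.0]
ft_force: [-0.2, 1.3, 5.4]
grip_width: 0.0114
```

Run:
```python
from h import *
o=observe();print(o["time_s"],o["ee_pos"],R.from_rotvec(o["tcp_rot"]).as_euler("xyz",degrees=True),o["grip_width"],o["ft_force"])
```

```text
56.5 [ 0.46981951 -0.36949301  0.04216074] [-1.79972662e+02 -3.23215748e-03 -6.15480517e+01] 0.011392961110655832 [-0.17815032  1.34168061  5.38753635]
```

Seated: z is 0.0422, as predicted, with 5 N of contact. I'll open, rise and check.

Emit:
{"api": "play_rows", "payload": {"xyz": [[0,0,0],[0,0,0],[0,0,0],[0,0,0],[0,0,20],[0,0,50],[0,0,90],[0,0,140]], "rotation": [[0,0,0],[0,0,0],[0,0,0],[0,0,0],[0,0,0],[0,0,0],[0,0,0],[0,0,0]], "jaw": 0.45}}

```text
time_s: 57.5
ee_pos: [0.4694, -0.3691, 0.1823]
tcp_rot: [2.699, -1.607, -0.003]
ft_force: [0.6, -0.6, -0.4]
grip_width: 0.0419
```

Emit:
{"api": "play_rows", "payload": {"xyz": [[-10,-5,10],[-20,-10,30],[-35,-20,50],[-50,-28,70],[-65,-36,80],[-80,-45,80],[-80,-45,80],[-80,-45,80]], "rotation": [[0,0,0],[0,0,0],[0,0,0],[0,0,0],[0,0,0],[0,0,0],[0,0,0],[0,0,0]]}}

```text
time_s: 58.5
ee_pos: [0.3901, -0.4141, 0.261]
tcp_rot: [-2.699, 1.607, 0.002]
ft_force: [0.4, 0.2, 0.1]
grip_width: 0.0416
```

Run:
```python
from h import *
o=observe();print(o["time_s"],o["ee_pos"],o["grip_width"],o["ft_force"])
im,c=snap("wrist",30);crop(im,220,20,420,200,4,"pics/w30c.png")
S,cs=snap("scene",30);crop(S,130,150,340,300,3.8,"pics/s30c.png")
T,ct=snap("top",30);crop(T,310,120,500,280,4,"pics/t30c.png")
```

```text
58.5 [ 0.39006841 -0.41405051  0.26096786] 0.04161571210820087 [0.40873564 0.20097122 0.12277846]
```

View pics/w30c.png

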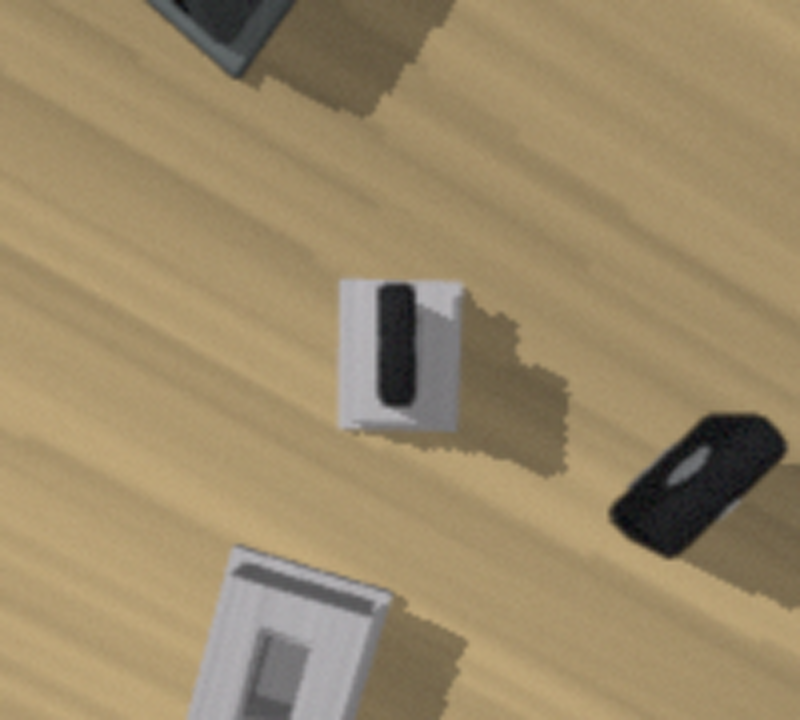

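View pics/s30c.png

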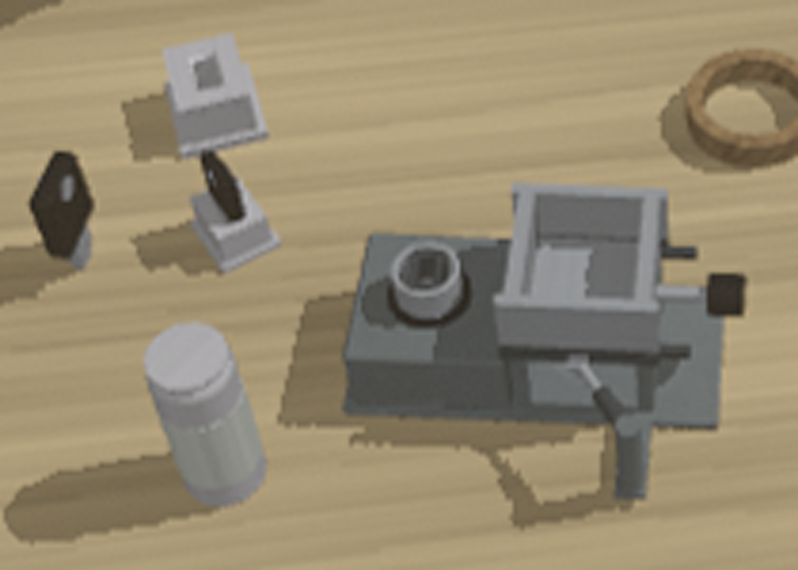

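View pics/scene30.png

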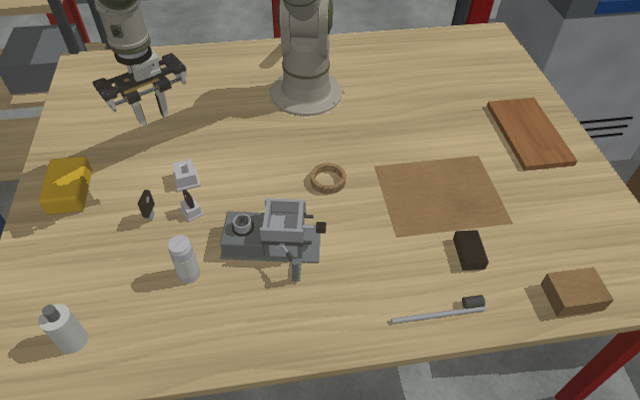

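View pics/t30c.png

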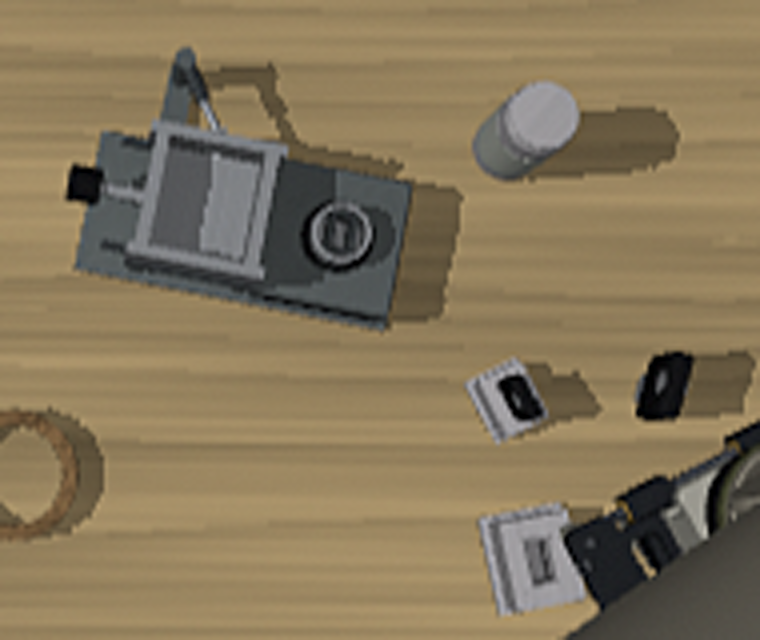

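The scene matches the start: key in its holder, slot along the cleaner's x, gate home, hopper empty, bystanders unmoved. Handing in.

```bash
python3 -c "
from plant import *
print(sign_off())"
```

```text
the job is handed in; nothing more can be done
None
```

I handed the job in at about 58 s with every step done in the order asked.

1. **Nuts:** only two were on the bench. Both went into the hopper with the gate shut.
2. **Switch on:** I took the smaller key from the smaller holder and pushed it in until it seated. I turned it clockwise until the turning moment rose to 0.24 N m, against 0.06 N m of friction.
3. **Gate:** I pulled the knob out 70.1 mm to its stop, then pushed it back to the same position it started from, where the stop pushed back.
4. **Switch off:** I then turned the key back until the moment reached −0.23 N m at the off stop.
5. **Key:** it is back in its holder, at the expected height and upright.

**Last checks:**
- The pictures showed the hopper empty, the gate home and the slot in its off direction. The can, tape and sanding block looked unmoved, and nothing touched the robot.
- With the gate open I saw only one nut clearly in the basket. I took a faint patch in one corner to be the second, and the empty hopper and fully closing gate fit that.
- The tool turned about 92° between the two stops, more than the 81° that the switch travel plus key play would give. I put that down to slack in the grip, because the moment rose sharply at both ends.
- The wrist camera's reported position seemed off by 1 to 2 mm, so I lined up the key fits by the fingers seen in the picture.

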